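Pack the painter's carrying case

TASK

Pack the open wooden carrying case. Lay both L-shaped panels flat on its bottom, painted face down with the brace up as they lie now, turned so that they nest and both fit; then set the lift-out tray level on top of them, and lay every chunky black paint marker that is on the bench flat in the tray. Close the lid fully at the end, and do not knock over the bottles or the ink jar.

Things in the scene. Friction and masses are not known exactly. Their poses are not given: they have to be found in the camera images.
- case: open wooden carrying case with brass corners, fixed to the bench. Outside 170 (own x) x 250 (own y) x 78 high, walls and floor 6 thick, so inside 158 x 238 x 72 deep. Origin: centre of its underside; z up; own +x points to the hinge side (away from the robot), own y runs along the hinge
- case_floor (a point): centre of the case's inner floor, 6 above the bench; axes as the case
- lid (a joint): angle of the case's lid: 0 = shut flat on the rim, 1.57 = upright, 1.9 = end stop. A board 170 x 250 x 8, 0.25 kg, no knob, on a stiff hinge (0.3 N m) that mostly holds it where it is left; it starts at 1.7 to 1.85. Push it over from behind (its outer face), then press the outer face fully down with a few newtons
- lid_hinge (a point): centre of the lid's hinge line, on the top of the far wall of the case (own x = +85, 78.5 above the bench); turns with the lid
- lid_edge (a point): middle of the lid's free edge, on its outer (upper when shut) face, 170 from the hinge line
- panel_a: L-shaped panel, white back up, blue painted face below, 8 thick, 0.12 kg: three 74 x 74 squares of a 148 x 148 square. Origin: on the underside, 61.7 from both long outer edges; outer elbow at own (-61.7, -61.7), arms to own x = +86.3 and y = +86.3. On top (own +z) a dark wooden brace 76 x 18, 20 high (top 28 above the underside), centred on the origin, along own (1, -1): grip it across
- panel_b: the same with a red face; sizes and axes as panel_a. The two fit the case floor only nested, their outer elbows in two diagonal corners of the case, with some 10 to 16 of play in all
- tray: brown wooden lift-out tray, 0.28 kg, 148 (own x) x 222 (own y), rim 24 high, 4 thick; a pale partition 14 thick along own x, top 38 above the underside, is its grip (pinch along own y). Two wells 140 (own x) x 100 (own y) centred at own y = +57 and -57. Origin: centre of underside, z up. On the nested panels' braces its underside is 28 above the case floor; either way round
- marker1: chunky square-bodied black paint marker with a green band, 90 long (own x) x 22 x 22, 0.045 kg. Origin: its centre. Between two and four of the markers are present, the others are absent
- marker2: the same marker with an orange band
- marker3: the same marker with a blue band
- marker4: the same marker with a red band
- green_bottle: standing green paint bottle, 42 wide, 115 high; origin under its centre. Leave alone
- blue_bottle: standing blue bottle, 54 wide, 165 high; origin under its centre. Leave alone
- ink_jar: standing amber ink jar with black cap, 48 wide, 52 high; origin under its centre. Leave alone
Not all that is in view belongs to the job. Leave any pink look-alike of the panel_a alone.

How it is judged:
On the way, in this order (a step that is already met when the one before it is completed fails the run):
1. both panels lie flat on the case floor, brace up (x of panel_a in the frame of case_floor between -0.05 and 0.05 m and y of panel_a in the frame of case_floor between -0.08 and 0.08 m and z of panel_a in the frame of case_floor between -0.005 and 0.005 m and angle between each of panel_a, panel_b's own z axis and vertical below 0.06 rad and x of panel_b in the frame of case_floor between -0.05 and 0.05 m and y of panel_b in the frame of case_floor between -0.08 and 0.08 m and z of panel_b in the frame of case_floor between -0.005 and 0.005 m), for 0.2 s.
2. the tray sits level on the two panels inside the case (x of tray in the frame of case_floor between -0.014 and 0.014 m and y of tray in the frame of case_floor between -0.014 and 0.014 m and z of tray in the frame of case_floor between 0.02 and 0.036 m and angle between tray's own z axis and vertical below 0.07 rad), for 0.2 s.
At the end, for the whole second after the job is handed in: Both panels flat on the case floor, brace up (within 5 mm, 0.06 rad); tray on them, underside 20-36 mm above the floor, within 14 mm of the middle, tilt under 0.07 rad; every marker present in the tray, its centre 6-24 mm above the tray's underside; lid within 0.05 rad of shut (all of step 1 and all of step 2 and x of marker1 in the frame of tray between -0.07 and 0.07 m and y of marker1 in the frame of tray between -0.107 and 0.107 m and z of marker1 in the frame of tray between 0.006 and 0.024 m and x of marker2 in the frame of tray between -0.07 and 0.07 m and y of marker2 in the frame of tray between -0.107 and 0.107 m and z of marker2 in the frame of tray between 0.006 and 0.024 m and x of marker3 in the frame of tray between -0.07 and 0.07 m and y of marker3 in the frame of tray between -0.107 and 0.107 m and z of marker3 in the frame of tray between 0.006 and 0.024 m and x of marker4 in the frame of tray between -0.07 and 0.07 m and y of marker4 in the frame of tray between -0.107 and 0.107 m and z of marker4 in the frame of tray between 0.006 and 0.024 m and value of joint lid below 0.05 rad); the robot touches nothing.
It fails at once if a bottle or the ink jar is knocked over (angle between any of green_bottle, blue_bottle, ink_jar's own z axis and vertical above 0.6 rad).
Of marker1, marker2, marker3, marker4 only 2 to 4 are there at a start; the rules pass over those that are not, and their reading is None.
At some moment in a run one of marker1, marker2, marker3, marker4 may be knocked a few centimetres aside while the robot is not near it.
Once in a run the grip may slacken for a moment while it holds something.
It also fails if it takes over 210 s, if anything falls off the work surface, if the arm or the gripper's body presses on something with over 40 N, if the wrist force passes 120 N, or if a joint passes its speed limit or range.

ROBOT

A 6-joint arm with a two-finger parallel gripper is mounted at the origin on the work surface. World frame = base frame: x ahead of the robot, y to its left, z up, the work surface at z = 0. Lengths are in m, angles in rad, forces in N, time in s.
With the tool pointing down it reaches from about 0.25 to 0.725 m from the base axis. Payload 9.7 kg.
Tool frame: the origin (TCP) lies at the very end of the fingers, on their centre line; the grasp point (between the pads) lies ctrl.grip_depth behind it (ctrl.grip_depth is the distance from the TCP to the grasp point, in m); x points along the fingers, y is the direction in which the jaws open and shut, and the axes are right-handed (so a half turn about x gives the same grasp; the last joint's range is limited). The gripper opens to 85 mm and grips with 20 to 120 N. Pads are 22 mm wide; open, the fingers measure 114 mm over their backs; the gripper's body (76 mm by 85 mm) begins 54 mm behind the grasp point. The pads swing forward as they close: fully open they stand 13 mm farther back than shut.
Start: joints at [1.334, 0.087, 0.176, 1.66, 0, 1.571], TCP at [0.129, 0.535, 0.231] pointing down, gripper open.
Joint ranges: [-3.13, 3.13], [-0.85, 1.81], [-1.15, 1.24], [-2.2, 2.28], [-1.44, 1.52], [-3.14, 3.14]. Speed limits (rad/s): [2.22, 2.22, 2.57, 3.14, 3.14, 3.14].

INTERFACE

Orientations are given as a 3x3 rotation matrix whose columns are the frame's x, y, z axes.
In Python, from workcell import ctrl gives the robot as it stands.
- The arm moves only by the tool send_rows, never from a script. Its argument "targets" is a list that holds one entry, the list of rows, each a list of 7 numbers: the gripper command: -1 is fully open, 1 is shut, values between are in proportion, then the shift along the tool's x, y, z in units of 50 mm (1.0 is 50 mm), then the turn, a rotation vector about the tool's x, y, z in units of 6 degrees (1.0 is 6 degrees). A call has 1 to 8 rows; each row shifts and turns the commanded pose from where the row before left it, along the tool's axes as they then stand; what a row does not reach is not made up. A row lasts 1/8 s, in which the tool goes at most 62.5 mm and 10.7 degrees, less where a joint would pass 70% of its speed; a pose out of reach is approached as far as the arm can. A call is refused whole if a number of a shift passes 1 or a number of a turn 1, either way. A call with a gripper value outside its range is refused whole. The fingers move at their own pace and stop on an object; "newtons" is the grip in N (left out, the last holds). Time passes only in rows, so rows that do not move let the fingers close. It gives the time, the measured TCP pose, the force and the opening at its end, in the units of the state.
- ctrl.get_obs(): the state, without advancing time (a new reading comes with each control period).
- ctrl.snapshot(name): name is "side" or "top" or "wrist"; returns a dict with "image" (480x640x3 uint8, red, green, blue), "depth" (480x640 float32, m along the optical axis (not along the pixel's ray), 0 where there is no reading), "mtx" (3x3 intrinsics, pixels), "distortion" ([k1, k2, p1, p2, k3] as OpenCV has them; the pictures are not rectified), "R" (3x3) and "t" (3): a world point X has camera coordinates R X + t. Camera axes: x right, y down, z forward; pixel columns grow to the right and rows downward; lengths in m; the calibration is good to about 2 mm. A picture is of the moment at which its call begins.
- ctrl.sign_off(): hands the job in, once; it reports no verdict.
Trained networks look in a picture, given as the dict that the camera call returned (one of the last four; its "shot" number tells which), for a name from the list of things; names that differ only in an ending like _2 or _b are one class to them, and where a whole thing is asked for, a point or a joint stands for the part that bears it (a point fixed in the world has none). Each returns a list of dicts, best first, with "conf" (0 to 1); they miss things now and then, are a little off and sometimes report something else, mostly with a low value. They report only what shows in the picture. A call takes as long as a camera call. They do not tell look-alikes from the thing itself.
- ctrl.spot_in(picture, target): "at" ([x, y, z] in m, in the coordinates of the camera as it stood for that picture, good to about 4 mm: the middle of the surface that is visible of it).
- ctrl.landmark_of(picture, target): "at" ([x, y, z] in m, in the coordinates of the camera as it stood for that picture, good to about 4 mm: a listed point, or the origin of a listed thing).
The state is a dict: "time": time; "q": joint angles; "qvel": joint speeds; "joint_efforts": joint torques, N m; "position": TCP position; "orientation": TCP orientation; "contact_force": force on the tool from outside, world axes, zero at the start; "torque": the same for the moment, N m; "gripper_width": finger opening in m.
Only numpy, scipy, OpenCV 4.12 (cv2) and the standard library are available. Lean on these libraries where they do the work, as an engineer would, in place of code of your own. Each camera call takes 0.05 s, during which the arm holds its last target. There are 200 camera calls.

## Working session

There is one attempt and no reset: what is moved stays moved. The work goes in short steps, Python scripts to look and compute and a tool call to move; the robot and the scene stay as the last step left them, time stands still between calls to the robot, and variables do not carry over. Pictures are saved under pics/ and viewed, about 12 in all and at most 16, crops included, and the job is handed in when it is done.

Besides the shell and the picture viewer there is one more tool, called in YAML: its name, and indented under it one key for each argument. send_rows: Moves the arm, as the interface text tells. Its arguments: {"type":"object","properties":{"targets":{"type":"array"},"newtons":{"type":"number"}},"required":["targets"]}

```bash
ls; mkdir -p pics; cat > h.py <<'E'
import numpy as np, cv2
from workcell import ctrl
def snap(n,name=None):
    s=ctrl.snapshot(n)
    if name: cv2.imwrite(f'pics/{name}.png',cv2.cvtColor(np.asarray(s['image']),cv2.COLOR_RGB2BGR))
    return s
def w(s,p): return np.asarray(s['R']).T@(np.asarray(p)-np.asarray(s['t']))
def cloud(s):
    d=np.asarray(s['depth']);h,wd=d.shape
    v,u=np.mgrid[:h,:wd].astype(float)
    pt=cv2.undistortPoints(np.stack([u.ravel(),v.ravel()],1)[:,None],np.asarray(s['mtx']),np.asarray(s['distortion'])).reshape(-1,2)
    P=np.c_[pt,np.ones(len(pt))]*d.ravel()[:,None]
    P=(P-np.asarray(s['t']))@np.asarray(s['R'])
    P[d.ravel()==0]=np.nan
    return P.reshape(h,wd,3)
def px(s,X):
    return cv2.projectPoints(np.asarray(X,float).reshape(-1,1,3),cv2.Rodrigues(np.asarray(s['R']))[0],np.asarray(s['t']),np.asarray(s['mtx']),np.asarray(s['distortion']))[0].reshape(-1,2)
E
python3 - <<'E'
from h import *
np.set_printoptions(precision=3,suppress=True)
o=ctrl.get_obs();print(o['position'],o['orientation'],o['gripper_width'],ctrl.grip_depth)
for c in ['top','side']:
    s=snap(c,c+'0')
    print(c,'campos',w(s,[0,0,0]))
    P=cloud(s)
    for n in ['case','case_floor','lid_hinge','lid_edge','panel_a','tray','marker1','marker2','marker3','marker4','green_bottle','blue_bottle','ink_jar']:
        for r in ctrl.landmark_of(s,n)[:5]:
            if r['conf']>.2: X=w(s,r['at']);print(n,round(r['conf'],2),X,px(s,X)[0].round())
E
```

```text
pics
[0.129 0.534 0.231] [[-0.     0.235  0.972]
 [-0.001  0.972 -0.235]
 [-1.    -0.001 -0.   ]] 0.08556208646498716 0.0187
top campos [0.385 0.021 1.178]
case 0.84 [0.519 0.048 0.002] [295. 243.]
case_floor 0.78 [0.519 0.049 0.004] [295. 243.]
lid_hinge 0.71 [0.608 0.038 0.079] [300. 198.]
lid_edge 0.62 [0.644 0.032 0.241] [303. 161.]
panel_a 0.97 [0.586 0.307 0.003] [180. 210.]
panel_a 0.91 [ 0.334 -0.201 -0.005] [405. 329.]
panel_a 0.88 [ 0.372  0.308 -0.   ] [174. 307.]
tray 0.7 [ 0.5    0.472 -0.001] [103. 247.]
tray 0.59 [ 0.614 -0.285  0.001] [443. 206.]
tray 0.43 [ 0.696 -0.105 -0.004] [364. 169.]
marker1 0.93 [ 0.484 -0.457  0.009] [521. 264.]
marker1 0.73 [ 0.395 -0.366  0.009] [481. 304.]
marker2 0.93 [ 0.484 -0.457  0.009] [521. 264.]
marker2 0.73 [ 0.395 -0.366  0.009] [481. 304.]
marker3 0.93 [ 0.484 -0.457  0.009] [521. 264.]
marker3 0.73 [ 0.395 -0.366  0.009] [481. 304.]
marker4 0.93 [ 0.484 -0.457  0.009] [521. 264.]
marker4 0.73 [ 0.395 -0.366  0.009] [481. 304.]
green_bottle 0.38 [ 0.696  0.125 -0.004] [264. 166.]
blue_bottle 0.6 [0.499 0.471 0.001] [102. 247.]
b
[... 525 characters left out ...]
69  0.009] [385. 213.]
marker1 0.5 [ 0.48  -0.453  0.014] [364. 200.]
marker2 0.69 [ 0.615 -0.286  0.001] [317. 220.]
marker2 0.62 [ 0.397 -0.369  0.009] [385. 213.]
marker2 0.5 [ 0.48  -0.453  0.014] [364. 200.]
marker3 0.69 [ 0.615 -0.286  0.001] [317. 220.]
marker3 0.62 [ 0.397 -0.369  0.009] [385. 213.]
marker3 0.5 [ 0.48  -0.453  0.014] [364. 200.]
marker4 0.69 [ 0.615 -0.286  0.001] [317. 220.]
marker4 0.62 [ 0.397 -0.369  0.009] [385. 213.]
marker4 0.5 [ 0.48  -0.453  0.014] [364. 200.]
green_bottle 0.81 [ 0.697  0.125 -0.001] [256. 286.]
green_bottle 0.22 [ 0.395 -0.371  0.008] [385. 213.]
blue_bottle 0.7 [0.498 0.474 0.004] [297. 392.]
ink_jar 0.57 [ 0.614 -0.285 -0.002] [318. 221.]
```

View pics/top0.png

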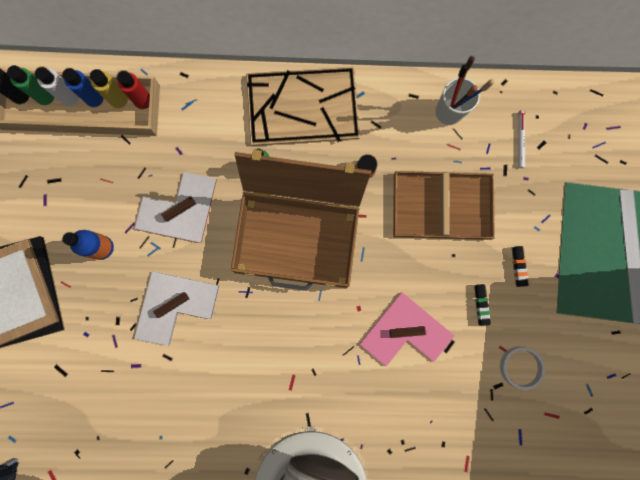

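View pics/side0.png

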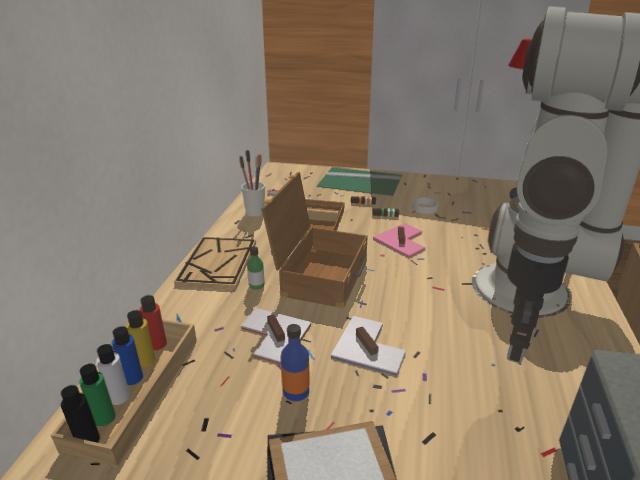

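Top view: the white-backed panels are at (178,208) and (172,305), and the pink look-alike at (405,330) is not to be touched. The tray is at (443,206), with the black-wire box at (303,105) a decoy. There are two markers: orange (520,266) and green (482,305). The case is at (295,243), the ink jar behind the lid at (366,163), the green bottle at (262,155) and the blue bottle at (90,244).

```bash
cat >> h.py <<'E'
def rect(P,m,ctr=None):
    """minAreaRect in world xy of masked points -> centre, (long,short), angle of the long side (deg)"""
    q=P[m][:,:2]; q=q[~np.isnan(q[:,0])]
    (cx,cy),(a,b),t=cv2.minAreaRect((q*1000).astype(np.float32))
    if a<b:a,b,t=b,a,t+90
    t=(t+90)%180-90
    return np.round([cx,cy,a,b,t,np.median(P[m][:,2])*1000,len(q)],1)
def comp(m,n=3,amin=15):
    k,l,st,_=cv2.connectedComponentsWithStats(m.astype(np.uint8))
    o=[i for i in np.argsort(-st[1:,4])+1 if st[i,4]>=amin][:n]
    return [l==i for i in o]
def box(P,c,r): return (np.hypot(P[...,0]-c[0],P[...,1]-c[1])<r)
E
python3 - <<'E'
from h import *
np.set_printoptions(precision=4,suppress=True)
s=snap('top');P=cloud(s);I=np.asarray(s['image']).astype(int)
z=P[...,2]; hsv=cv2.cvtColor(np.asarray(s['image']),cv2.COLOR_RGB2HSV)
for c in [(.586,.307),(.374,.309)]:
    m=box(P,c,.12)
    wh=comp(m&(hsv[...,1]<50)&(hsv[...,2]>120),1)[0]
    print('panel white',rect(P,wh), P[wh][:,:2].mean(0))
    b=comp(m&(z>.018)&(z<.04),2); [print(' brace',rect(P,x)) for x in b]
m=box(P,(.519,.048),.17)&(z>.070)&(z<.084)
for x in comp(m,3): print('rim',rect(P,x))
m=box(P,(.519,.048),.17)&(z>-.002)&(z<.014)&(P[...,0]<.62)
for x in comp(m,3): print('floor?',rect(P,x))
m=box(P,(.614,-.285),.15)
for x in comp(m&(z>.030)&(z<.045),2): print('partition',rect(P,x))
for x in comp(m&(z>.016)&(z<.03),2): print('trayrim',rect(P,x))
for c in [(.484,-.457),(.395,-.366)]:
    for x in comp(box(P,c,.07)&(z>.014)&(z<.03),2): print('marker',rect(P,x))
    for x in comp(box(P,c,.07)&(hsv[...,2]<70),2): print('marker dark',rect(P,x))
# anything marker-like elsewhere
m=(z>.012)&(z<.032)
for x in comp(m,25,20): print('obj',rect(P,x))
E
```

```text
panel white [ 571.1  324.8  152.4   85.8   80.     6.9 2014. ] [0.5646 0.3221]
 brace [587.2 306.4  75.3  20.4 -56.6  26.4 315. ]
panel white [ 362.4  301.5  150.3  150.1   79.     7.2 3219. ] [0.3766 0.3097]
 brace [377.5 310.1  77.   19.2 -57.5  27.  335. ]
rim [ 520.9   46.6  250.2  175.    83.8   76.7 1322. ]
floor? [ 522.9   46.5  238.9  155.4   83.7    5.1 7287. ]
floor? [ 481.2   50.   339.   264.    87.3    0.1 3808. ]
floor? [431.5  49.4  56.1   8.4  83.9  -0.2  70. ]
partition [ 613.2 -281.2  138.6   17.    -1.5   36.4  442. ]
trayrim [ 613.4 -282.9  224.4  148.7   89.9   22.2  837. ]
marker [ 480.4 -451.9   88.9   24.3    4.8   20.4  420. ]
marker dark [ 509.1 -447.5   26.6   20.4    4.3   19.2  130. ]
marker dark [ 443.4 -454.2   22.8   14.7  -85.5   19.3   80. ]
marker [ 393.5 -367.2   89.6   23.4    5.5   20.6  420. ]
marker dark [ 411.4 -363.8   50.2   20.4    6.2   19.5  202. ]
marker dark [ 356.5 -369.    20.1   11.   -87.1   20.5   66. ]
obj [ 833.8   39.8  248.5  177.5  -84.5   13.9 5028. ]
obj [ 401.9  627.4  212.   127.6   16.7   26.1 2235. ]
obj [  71.    10.   
[... 446 characters left out ...]
 311. ]
obj [590.8  39.5 239.5  32.2  87.2  18.3 288. ]
obj [805.3 703.1  57.    6.1  -0.5  18.8  94. ]
obj [824.7 558.9  36.9  14.9 -57.6  21.5  86. ]
obj [825.3 506.   39.7  19.  -64.1  22.2  83. ]
obj [825.1 448.5  39.6  15.6 -51.3  22.8  82. ]
obj [823.3 611.7  36.7  13.1 -59.9  21.8  82. ]
obj [822.6 665.6  33.1  11.  -55.9  23.4  80. ]
obj [ 818.  -287.    61.    21.1   55.8   23.    77. ]
obj [491.6 161.5  68.4  16.1  -6.2  17.7  73. ]
obj [493.9 455.3  51.1  19.  -18.1  22.9  73. ]
obj [828.  395.   40.2  16.6 -45.3  22.5  69. ]
obj [ 816.6 -464.5   48.2   11.6   -1.2   14.3   57. ]
obj [ 766.6 -463.4   46.5   11.9   -4.7   14.1   49. ]
obj [439.4 -56.9  15.6  12.1  82.   15.2  40. ]
```

```bash
cat > plan.py <<'E'
# python3 plan.py  "x y z jawdeg grip" ...   (mm, deg; waypoints) -> rows from the measured pose, tool pointing down
import sys,numpy as np
from h import ctrl
from scipy.spatial.transform import Rotation as Ro
o=ctrl.get_obs(); p=np.array(o['position']);R=np.array(o['orientation'])
print('now',(p*1000).round(1),'jaw',np.degrees(np.arctan2(R[1,1],R[0,1])).round(1),'w',round(o['gripper_width']*1000,1),'t',round(o['time'],1),'F',np.round(o['contact_force'],1))
rows=[]
for a in sys.argv[1:]:
    v=list(map(float,a.split())); T=np.array(v[:3])/1000; g=v[4]; j=np.radians(v[3])
    y=np.array([np.cos(j),np.sin(j),0]);x=np.array([0,0,-1.]); G=np.c_[x,y,np.cross(x,y)]
    if G[:,1]@R[:,1]<0: G=G@np.diag([1,-1,-1])
    rv=Ro.from_matrix(R.T@G).as_rotvec(degrees=True)
    n=max(1,int(np.ceil(np.abs(rv).max()/6-.02)),int(np.ceil(np.linalg.norm(T-p)/.05-.02)))
    for i in range(n):
        k=n-i; rv=Ro.from_matrix(R.T@G).as_rotvec(degrees=True)
        d=np.clip(np.round(R.T@(T-p)/k/.05,2),-1,1); t=np.clip(np.round(rv/k/6,2),-1,1)
        rows.append([g]+(d+0).tolist()+(t+0).tolist())
        p=p+R@d*.05; R=R@Ro.from_rotvec(t*6,degrees=True).as_matrix()
for i in range(0,len(rows),8): print(str([r for r in rows[i:i+8]]).replace('.0,',',').replace('.0]',']').replace('-0,','0,'))
E
python3 plan.py "587.5 306 120 33.7 -0.3" "587.5 306 120 33.7 -0.3" "587.5 306 11 33.7 -0.3"
```

```text
now [129.  534.7 231.3] jaw 76.4 w 85.4 t 1.4 F [-1.1 -0.4 -0.3]
[[-0.3, 0.2, -0.21, 0.91, 0.65, 0, 0], [-0.3, 0.2, -0.15, 0.92, 0.65, 0, 0], [-0.3, 0.2, -0.08, 0.93, 0.65, 0, 0], [-0.3, 0.2, -0.02, 0.93, 0.65, 0, 0], [-0.3, 0.2, 0.04, 0.93, 0.65, 0, 0], [-0.3, 0.2, 0.11, 0.92, 0.65, 0, 0], [-0.3, 0.21, 0.17, 0.92, 0.64, 0, 0], [-0.3, 0.2, 0.23, 0.9, 0.65, 0, 0]]
[[-0.3, 0.21, 0.29, 0.89, 0.64, 0, 0], [-0.3, 0.2, 0.35, 0.86, 0.65, 0, 0], [-0.3, 0.21, 0.41, 0.84, 0.64, 0, 0], [-0.3, 0, 0, 0, 0, 0, 0], [-0.3, 0.73, 0, 0, 0, 0, 0], [-0.3, 0.72, 0, 0, 0, 0, 0], [-0.3, 0.73, 0, 0, 0, 0, 0]]
```

send_rows:
  targets:
    - [[-0.3,0.2,-0.21,0.91,0.65,0,0],[-0.3,0.2,-0.15,0.92,0.65,0,0],[-0.3,0.2,-0.08,0.93,0.65,0,0],[-0.3,0.2,-0.02,0.93,0.65,0,0],[-0.3,0.2,0.04,0.93,0.65,0,0],[-0.3,0.2,0.11,0.92,0.65,0,0],[-0.3,0.21,0.17,0.92,0.64,0,0],[-0.3,0.2,0.23,0.9,0.65,0,0]]
  newtons: 60

```text
time: 2.45
position: [0.4638, 0.3675, 0.1505]
orientation: [[0.0, 0.705, 0.709], [0.0, 0.709, -0.705], [-1.0, 0.0, -0.0]]
contact_force: [-0.6, 1.5, -0.4]
gripper_width: 0.0555
```

send_rows:
  targets:
    - [[-0.3,0.21,0.29,0.89,0.64,0,0],[-0.3,0.2,0.35,0.86,0.65,0,0],[-0.3,0.21,0.41,0.84,0.64,0,0],[-0.3,0,0,0,0,0,0],[-0.3,0,0,0,0,0,0]]

```text
time: 3.08
position: [0.5875, 0.3059, 0.1196]
orientation: [[-0.001, 0.832, 0.555], [-0.0, 0.555, -0.832], [-1.0, -0.001, -0.0]]
contact_force: [0.2, 0.0, 0.5]
gripper_width: 0.0552
```

```bash
python3 - <<'E'
from h import *
s=snap('wrist','w1');P=cloud(s);z=P[...,2]
print('cam',w(s,[0,0,0]))
for x in comp(box(P,(.587,.306),.07)&(z>.018)&(z<.034),2): print('brace',rect(P,x))
E
python3 plan.py "587.5 306 11 33.7 -0.3"
```

```text
cam [0.54920107 0.36366037 0.26205106]
brace [ 589.7  307.5   76.1   17.9  -55.5   27.7 3102. ]
now [587.2 306.4 120.1] jaw 33.8 w 55.5 t 3.1 F [-0.1  0.2  0.1]
[[-0.3, 0.73, 0, 0, 0, 0, 0], [-0.3, 0.73, 0, 0, 0, 0, 0], [-0.3, 0.72, 0, 0.01, 0.01, 0, 0]]
```

View pics/w1.png

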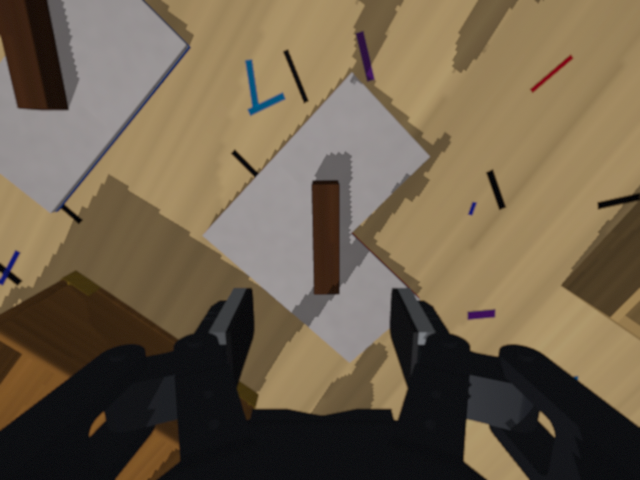

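The wrist view shows the white panel with its brace at (326,237), centred ahead of the jaws. The other white panel, upper left, has a blue edge, so it is panel_a and this one is panel_b. I'll descend and grip.

send_rows:
  targets:
    - [[-0.3,0.73,0.02,0.02,-0.08,0,0],[-0.3,0.73,0.02,0,0,0,0],[-0.3,0.72,0,0,0,0,0],[-0.3,0,0,0,0,0,0],[0.8,0,0,0,0,0,0],[0.8,0,0,0,0,0,0],[0.8,0,0,0,0,0,0],[0.8,0,0,0,0,0,0]]
  newtons: 60

```text
time: 4.12
position: [0.591, 0.307, 0.0134]
orientation: [[0.003, 0.827, 0.562], [0.002, 0.562, -0.827], [-1.0, 0.004, 0.0]]
contact_force: [-1.8, 0.3, 6.6]
gripper_width: 0.0161
```

```bash
python3 plan.py "589 307 150 34.3 0.8" "501.5 -3.6 160 38.8 0.8"
```

```text
now [591.  307.   13.4] jaw 34.2 w 16.1 t 4.1 F [-1.8  0.3  6.6]
[[0.8, -0.91, -0.01, -0.01, -0.01, 0, -0.01], [0.8, -0.91, -0.01, -0.01, 0, 0, -0.01], [0.8, -0.91, -0.01, 0, -0.01, 0, -0.02], [0.8, -0.03, -0.71, 0.59, -0.11, 0, 0], [0.8, -0.03, -0.71, 0.58, -0.11, 0, 0], [0.8, -0.03, -0.72, 0.58, -0.11, 0, 0], [0.8, -0.03, -0.73, 0.57, -0.1, 0, 0], [0.8, -0.03, -0.73, 0.56, -0.11, 0, 0]]
[[0.8, -0.03, -0.74, 0.55, -0.1, 0, 0], [0.8, -0.02, -0.74, 0.54, -0.11, 0, 0]]
```

```bash
python3 plan.py "591 307 60 34.3 0.8" "502 270 160 36 0.8" "501.5 -3.6 160 38.8 0.8"
```

```text
now [591.  307.   13.4] jaw 34.2 w 16.1 t 4.1 F [-1.8  0.3  6.6]
[[0.8, -0.93, 0, 0, -0.02, 0, -0.04], [0.8, -0.67, -0.63, -0.13, -0.09, 0, 0], [0.8, -0.67, -0.63, -0.14, -0.09, 0, 0], [0.8, -0.66, -0.62, -0.14, -0.1, 0, 0], [0.8, 0, -0.54, 0.74, -0.08, 0, 0], [0.8, 0, -0.54, 0.73, -0.08, 0, 0], [0.8, 0, -0.55, 0.73, -0.08, 0, 0], [0.8, 0, -0.56, 0.72, -0.08, 0, 0]]
[[0.8, 0, -0.56, 0.72, -0.07, 0, 0], [0.8, 0, -0.57, 0.71, -0.08, 0, 0]]
```

send_rows:
  targets:
    - [[0.8,-0.93,0,0,-0.02,0,-0.04],[0.8,-0.67,-0.63,-0.13,-0.09,0,0],[0.8,-0.67,-0.63,-0.14,-0.09,0,0],[0.8,-0.66,-0.62,-0.14,-0.1,0,0],[0.8,0,-0.54,0.74,-0.08,0,0],[0.8,0,-0.54,0.73,-0.08,0,0],[0.8,0,-0.55,0.73,-0.08,0,0],[0.8,0,-0.56,0.72,-0.08,0,0]]

```text
time: 5.12
position: [0.5009, 0.0857, 0.1592]
orientation: [[-0.002, 0.789, 0.615], [-0.002, 0.615, -0.789], [-1.0, -0.003, 0.001]]
contact_force: [0.1, 0.6, -1.1]
gripper_width: 0.0164
```

send_rows:
  targets:
    - [[0.8,0,-0.56,0.72,-0.07,0,0],[0.8,0,-0.57,0.71,-0.08,0,0],[0.8,0,0,0,0,0,0],[0.8,0,0,0,0,0,0]]

```text
time: 5.62
position: [0.5007, -0.0039, 0.1589]
orientation: [[-0.003, 0.78, 0.626], [-0.002, 0.626, -0.78], [-1.0, -0.003, 0.0]]
contact_force: [-0.1, 0.6, -0.1]
gripper_width: 0.0167
```

```bash
cat > chk.py <<'E'
from h import *
np.set_printoptions(precision=1,suppress=True)
o=ctrl.get_obs();p=np.array(o['position'])*1000;print(p,o['gripper_width'])
s=snap('top','t1');P=cloud(s);z=P[...,2]*1000
hsv=cv2.cvtColor(np.asarray(s['image']),cv2.COLOR_RGB2HSV)
m=box(P,p[:2]/1000,.16)&(abs(z-(p[2]-5))<10)&(hsv[...,1]<50)&(hsv[...,2]>110)
for x in comp(m,2,60): print('held white top',rect(P,x))
s=snap('wrist','w2');P=cloud(s);z=P[...,2]*1000
for x in comp((z>70)&(z<84)&box(P,(.521,.047),.17),3): print('rim w',rect(P,x))
hsv=cv2.cvtColor(np.asarray(s['image']),cv2.COLOR_RGB2HSV)
m=(abs(z-(p[2]-5))<9)&(hsv[...,1]<50)&(hsv[...,2]>110)
for x in comp(m,2,60): print('held white wrist',rect(P,x))
E
python3 chk.py
```

```text
[500.7  -3.9 158.9] 0.016676289828468492
held white top [480.5  75.7  69.6  16.6  -7.2 152.5 235. ]
rim w [ 609.6   69.   174.2   11.3   83.8   77.6 5463. ]
rim w [ 555.4  164.8  117.4    7.4   -6.4   76.8 3572. ]
rim w [449.3 121.3  25.9   6.6  82.4  77.4 542. ]
held white wrist [  477.1    11.9   149.3    74.4    83.9   153.3 50940. ]
held white wrist [ 531.7  -41.    31.3   23.9   33.2  153.2 1021. ]
```

View pics/w2.png

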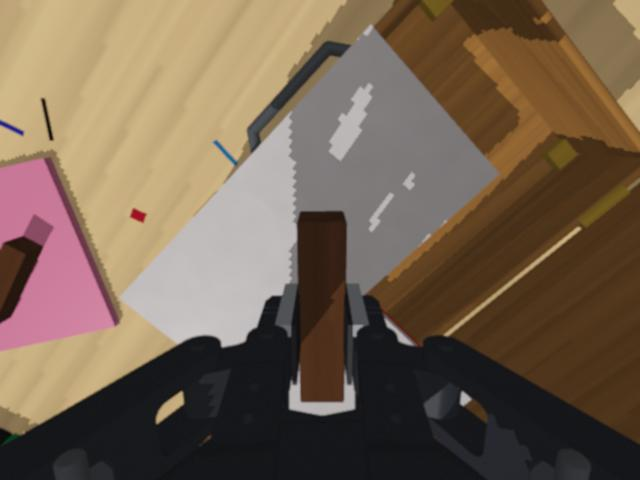

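The held panel sits squarely in the grip: arm yaw 83.9° against 83.8° for the case, about 1 mm off in position. I'll shift +2 mm in x and go down past the rim.

send_rows:
  targets:
    - [[0.8,0.4,0.02,0.04,0,0,0],[0.8,0.4,0,0,0,0,0],[0.8,0.4,0,0,0,0,0],[0.8,0.4,0,0,0,0,0],[0.8,0.4,0,0,0,0,0],[0.8,0,0,0,0,0,0]]

```text
time: 6.48
position: [0.5016, -0.0043, 0.0572]
orientation: [[-0.006, 0.778, 0.628], [-0.002, 0.628, -0.778], [-1.0, -0.006, -0.002]]
contact_force: [0.5, -0.7, -1.5]
gripper_width: 0.0164
```

```bash
python3 chk.py; python3 plan.py "502.7 -4.6 19.5 38.8 0.8"
```

```text
[501.6  -4.3  57.2] 0.016447442467867186
held white top [482.6  77.   71.   19.3  -1.8  50.6 246. ]
rim w [  443.6     9.3   162.9    33.1    88.9    77.2 11741. ]
rim w [ 500.2   -4.1   77.4   42.   -68.3   72.8 9745. ]
rim w [ 605.3   46.4   35.7    8.2   83.7   75.3 2265. ]
held white wrist [  477.8     9.2   156.7    75.6    83.8    52.8 51210. ]
held white wrist [ 532.9  -41.5   30.9   24.8   32.4   52.7 1000. ]
now [502.5  -4.5  59. ] jaw 38.9 w 16.6 t 6.6 F [-0.4  0.5 -1. ]
[[0.8, 0.79, 0.01, 0, 0.01, 0, 0.04]]
```

Inside the case without contact, so I'll lower to the floor and release.

send_rows:
  targets:
    - [[0.8,0.4,0,0,0,0,0.04],[0.8,0.25,0,0,0,0,0],[0.8,0.14,0,0,0,0,0],[0.8,0,0,0,0,0,0]]

```text
time: 7.08
position: [0.5025, -0.0052, 0.0195]
orientation: [[0.001, 0.779, 0.627], [0.0, 0.627, -0.779], [-1.0, 0.001, 0.0]]
contact_force: [-0.2, -0.2, -1.1]
gripper_width: 0.0162
```

send_rows:
  targets:
    - [[0.1,0,0,0,0,0,0],[0.1,0,0,0,0,0,0],[0.1,0,0,0,0,0,0],[0.1,-0.5,0,0,0,0,0],[0.1,-1,0,0,0,0,0],[0.1,-1,0,0,0,0,0],[0.1,-0.5,0,0,0,0,0],[-0.3,0,0,0,0,0,0]]

```text
time: 8.07
position: [0.5033, -0.0053, 0.1709]
orientation: [[0.004, 0.779, 0.627], [0.0, 0.627, -0.779], [-1.0, 0.003, 0.002]]
contact_force: [0.6, 0.2, 0.3]
gripper_width: 0.0547
```

```bash
cat > incase.py <<'E'
from h import *
import sys
for c in sys.argv[1:] or ['top','wrist']:
    s=snap(c,'in_'+c);P=cloud(s);z=P[...,2]*1000
    hsv=cv2.cvtColor(np.asarray(s['image']),cv2.COLOR_RGB2HSV)
    A=box(P,(.521,.047),.15)
    for x in comp(A&(z>4)&(z<24)&(hsv[...,1]<55)&(hsv[...,2]>85),3,60): print(c,'white',rect(P,x))
    for x in comp(A&(z>26)&(z<45)&(hsv[...,2]<150),3,80): print(c,'brace',rect(P,x))
    for x in comp(A&(z>70)&(z<84),3,100): print(c,'rim',rect(P,x))
E
python3 incase.py; python3 plan.py "501 15 170 38 -0.3" "377 308 140 33 -0.3"
```

```text
top white [484.6  82.2  71.3  13.7   1.5  13.3 150. ]
top brace [558.9 155.7 144.5  55.8 -31.9  35.3 120. ]
top rim [529.3 119.  175.3 107.7  -4.1  76.9 539. ]
wrist white [5.1660e+02 5.4000e+00 1.5330e+02 1.5220e+02 8.4000e+01 1.3800e+01
 2.1895e+04]
wrist brace [ 581.2  113.5  211.6  106.7  -55.4   35.9 5406. ]
wrist brace [ 522.4   34.6  218.7  159.    83.9   35.9 2884. ]
wrist brace [ 501.9   -4.1   75.4   17.8  -51.7   33.7 2263. ]
wrist rim [ 591.   110.7  198.7  100.1  -58.3   77.3 8398. ]
wrist rim [ 440.7   26.4  208.3   52.5  -82.7   77.3 4627. ]
wrist rim [ 553.9  -74.1  110.1   46.4   19.3   77.2 2525. ]
now [502.1  -5.3 168.1] jaw 38.8 w 55.2 t 8.2 F [ 0.1  0.2 -1.1]
[[-0.3, -0.04, 0.24, -0.33, 0.14, -0.01, 0], [-0.3, 0.09, 0.24, -0.88, 0.12, 0, 0], [-0.3, 0.08, 0.22, -0.88, 0.12, 0, 0], [-0.3, 0.09, 0.21, -0.88, 0.12, 0, 0], [-0.3, 0.08, 0.2, -0.89, 0.12, 0, 0], [-0.3, 0.09, 0.19, -0.89, 0.12, 0, 0], [-0.3, 0.08, 0.18, -0.89, 0.11, 0, 0], [-0.3, 0.09, 0.18, -0.89, 0.12, 0, 0]]
```

send_rows:
  targets:
    - [[-0.3,-0.04,0.24,-0.33,0.14,0,0],[-0.3,0.09,0.24,-0.88,0.12,0,0],[-0.3,0.08,0.22,-0.88,0.12,0,0],[-0.3,0.09,0.21,-0.88,0.12,0,0],[-0.3,0.08,0.2,-0.89,0.12,0,0],[-0.3,0.09,0.19,-0.89,0.12,0,0],[-0.3,0.08,0.18,-0.89,0.11,0,0],[-0.3,0.09,0.18,-0.89,0.12,0,0]]

```text
time: 9.18
position: [0.376, 0.3089, 0.1392]
orientation: [[-0.002, 0.839, 0.544], [-0.001, 0.544, -0.839], [-1.0, -0.002, -0.0]]
contact_force: [0.8, -0.1, -0.1]
gripper_width: 0.0555
```

send_rows:
  targets:
    - [[-0.3,0,0,0,0,0,0],[-0.3,0,0,0,0,0,0]]

```text
time: 9.43
position: [0.377, 0.3076, 0.1398]
orientation: [[-0.002, 0.838, 0.545], [-0.001, 0.545, -0.838], [-1.0, -0.002, 0.0]]
contact_force: [1.0, 0.6, -0.4]
gripper_width: 0.0557
```

```bash
python3 - <<'E'
from h import *
s=snap('wrist');P=cloud(s);z=P[...,2]
for x in comp(box(P,(.377,.310),.07)&(z>.018)&(z<.034),2): print('brace',rect(P,x))
E
python3 plan.py "377.5 310 13 33 -0.3"
```

```text
brace [ 379.3  310.8   76.1   18.   -55.7   27.7 2655. ]
now [377.3 307.3 140.2] jaw 33.0 w 55.4 t 9.5 F [ 0.8 -0.3  0.1]
[[-0.3, 0.85, 0.01, -0.01, 0, 0, 0], [-0.3, 0.85, 0.01, -0.02, 0, 0, 0.01], [-0.3, 0.84, 0.01, -0.01, 0, 0, 0]]
```

send_rows:
  targets:
    - [[-0.3,0.85,0.04,-0.02,-0.1,0,0],[-0.3,0.85,0.03,-0.02,-0.1,0,0],[-0.3,0.83,0,0,0,0,0],[-0.3,0,0,0,0,0,0],[0.8,0,0,0,0,0,0],[0.8,0,0,0,0,0,0],[0.8,0,0,0,0,0,0],[0.8,0,0,0,0,0,0]]
  newtons: 60

```text
time: 10.48
position: [0.3804, 0.3124, 0.0167]
orientation: [[0.003, 0.827, 0.562], [0.002, 0.562, -0.827], [-1.0, 0.004, -0.0]]
contact_force: [0.1, -1.4, 6.2]
gripper_width: 0.0163
```

```bash
python3 plan.py "379 311 60 34.2 0.8" "500 210 160 36 0.8" "542 96 160 38.6 0.8"
```

```text
now [380.4 312.4  16.7] jaw 34.2 w 16.3 t 10.5 F [ 0.1 -1.4  6.2]
[[0.8, -0.87, -0.03, 0.01, 0, 0, -0.03], [0.8, -0.5, 0.22, 0.76, -0.08, 0, 0], [0.8, -0.5, 0.21, 0.76, -0.07, 0, 0], [0.8, -0.5, 0.2, 0.76, -0.08, 0, 0], [0.8, -0.5, 0.2, 0.76, -0.07, 0, 0], [0.8, 0, -0.22, 0.78, -0.15, 0, 0], [0.8, 0, -0.23, 0.77, -0.14, 0, 0], [0.8, 0, -0.25, 0.78, -0.15, 0, 0]]
```

send_rows:
  targets:
    - [[0.8,-0.87,-0.03,0.01,0,0,-0.03],[0.8,-0.5,0.22,0.76,-0.08,0,0],[0.8,-0.5,0.21,0.76,-0.07,0,0],[0.8,-0.5,0.2,0.76,-0.08,0,0],[0.8,-0.5,0.2,0.76,-0.07,0,0],[0.8,0,-0.22,0.78,-0.15,0,0],[0.8,0,-0.23,0.77,-0.14,0,0],[0.8,0,-0.25,0.78,-0.15,0,0]]

```text
time: 11.48
position: [0.5421, 0.0942, 0.159]
orientation: [[-0.001, 0.781, 0.625], [-0.001, 0.625, -0.781], [-1.0, -0.002, 0.0]]
contact_force: [0.8, 0.4, -1.3]
gripper_width: 0.0162
```

send_rows:
  targets:
    - [[0.8,0,0,0,0,0,0],[0.8,0,0,0,0,0,0]]

```text
time: 11.72
position: [0.5415, 0.0956, 0.1585]
orientation: [[-0.002, 0.782, 0.624], [-0.001, 0.624, -0.782], [-1.0, -0.002, -0.0]]
contact_force: [1.3, -0.6, -0.9]
gripper_width: 0.0164
```

```bash
python3 chk.py;python3 plan.py "542 96 160 38.6 0.8"
```

```text
[541.5  95.6 158.5] 0.016402351542298157
held white top [557.5  30.8  74.4  48.5  -6.1 148.8 729. ]
rim w [ 439.4  -13.6  146.5   61.   -71.1   76.9 3650. ]
rim w [ 536.5  167.3  169.3    6.9   -6.4   77.4 3279. ]
rim w [530.9 -76.8   7.6   7.2 -12.   75.4 116. ]
held white wrist [  532.6   121.    149.     74.8    -6.3   149.4 48378. ]
held white wrist [ 572.5   56.8   30.5   26.2   40.3  149.4 1099. ]
now [541.2  96.2 158.2] jaw 38.7 w 16.2 t 11.8 F [-0.6 -0.8 -1.8]
[[0.8, -0.04, 0.01, 0.01, 0.01, 0, 0.02]]
```

View pics/w2.png

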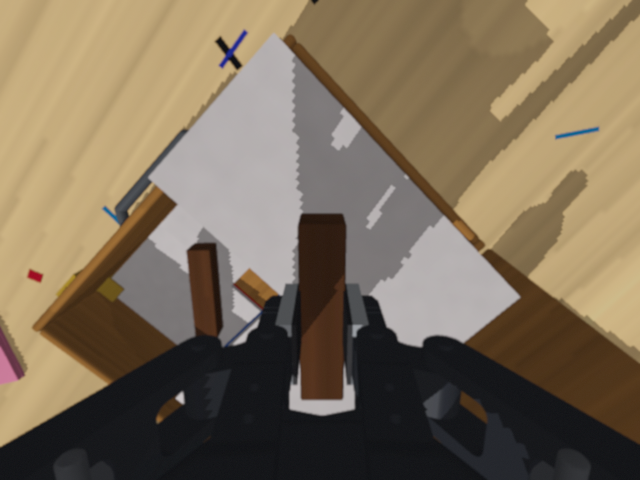

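The wrist view shows panel_a held square (rect −6.3°, origin ≈ (542.1, 95.1)), and panel_b's brace lies at (203,290) in the case. The +y wall puts the case centre at (523.3, 46), so this is on target. Descending.

send_rows:
  targets:
    - [[0.8,0.5,0.02,0,0,0,0],[0.8,0.5,0,0,0,0,0],[0.8,0.5,0,0,0,0,0],[0.8,0.4,0,0,0,0,0],[0.8,0.2,0,0,0,0,0],[0.8,0,0,0,0,0,0]]

```text
time: 12.58
position: [0.5415, 0.0964, 0.0526]
orientation: [[-0.004, 0.781, 0.625], [-0.002, 0.625, -0.781], [-1.0, -0.004, -0.001]]
contact_force: [0.3, -1.0, -0.7]
gripper_width: 0.0159
```

send_rows:
  targets:
    - [[0.8,0.25,0,0,0,0,0],[0.8,0.25,0,0,0,0,0],[0.8,0.13,0,0,0,0,0],[0.8,0,0,0,0,0,0]]

```text
time: 13.08
position: [0.5415, 0.0958, 0.0227]
orientation: [[-0.003, 0.781, 0.624], [-0.001, 0.624, -0.781], [-1.0, -0.003, -0.001]]
contact_force: [-8.3, -1.8, 14.8]
gripper_width: 0.0161
```

send_rows:
  targets:
    - [[0.1,0,0,0,0,0,0],[0.1,0,0,0,0,0,0],[0.1,0,0,0,0,0,0],[0.1,-0.5,0,0,0,0,0],[0.1,-1,0,0,0,0,0],[0.1,-1,0,0,0,0,0],[-0.3,-1,0,0,0,0,0],[-0.3,-0.5,0,0,0,0,0]]

```text
time: 14.08
position: [0.543, 0.0962, 0.2242]
orientation: [[0.0, 0.781, 0.624], [-0.001, 0.624, -0.781], [-1.0, -0.0, 0.001]]
contact_force: [-0.6, 0.3, 0.2]
gripper_width: 0.0558
```

```bash
python3 incase.py wrist; python3 - <<'E'
import cv2;i=cv2.imread('pics/in_wrist.png');print(i.shape)
E
python3 plan.py
```

```text
wrist white [5.2940e+02 8.2500e+01 1.5420e+02 1.5310e+02 8.3800e+01 1.3800e+01
 1.6334e+04]
wrist white [5.1590e+02 3.7000e+00 1.5440e+02 1.5270e+02 8.4100e+01 1.3700e+01
 1.2509e+04]
wrist brace [ 486.3   50.   241.3   88.8   85.    35.9 1920. ]
wrist brace [ 524.6   44.8  241.1  156.8   83.8   35.9 1850. ]
wrist brace [ 542.2   95.4   76.1   17.9  -51.    33.7 1623. ]
wrist rim [ 523.3   45.9  250.9  175.    83.8   77.3 9378. ]
(480, 640, 3)
now [543.4  96.3 226.5] jaw 38.6 w 55.4 t 14.1 F [-1.9 -0.9  2.5]
```

View pics/in_wrist.png

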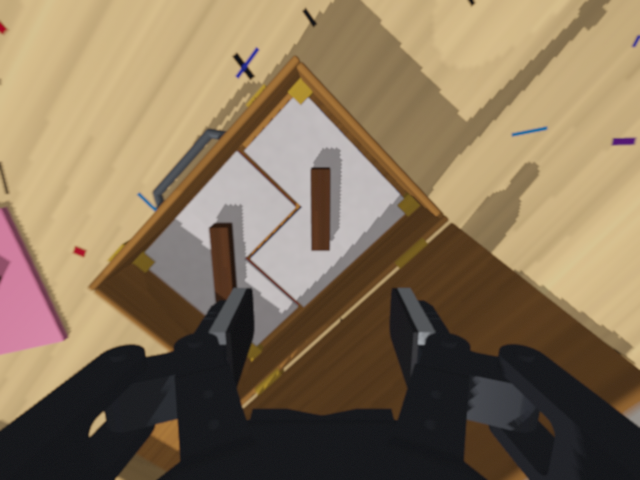

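Both panels are nested flat (z ≈ 13.8 mm top), with the zig-zag seam at (245,150)–(300,305). The case is now pinned at (523.3, 45.9), −6.2°. Next is the tray.

```bash
python3 plan.py "500 -150 200 75 -0.3" "615 -282 130 89.5 -0.3"
```

```text
now [543.4  96.3 226.5] jaw 38.6 w 55.4 t 14.1 F [-1.9 -0.9  2.5]
[[-0.3, 0.08, -0.54, 0.47, -0.87, 0, 0], [-0.3, 0.08, -0.58, 0.42, -0.87, 0, 0], [-0.3, 0.07, -0.61, 0.37, -0.86, 0.01, 0], [-0.3, 0.07, -0.64, 0.31, -0.87, 0, 0], [-0.3, 0.08, -0.67, 0.25, -0.86, 0.01, 0], [-0.3, 0.07, -0.69, 0.19, -0.87, 0, -0.01], [-0.3, 0.08, -0.7, 0.13, -0.86, 0.01, 0], [-0.3, 0.35, -0.49, 0.73, -0.6, 0, 0]]
[[-0.3, 0.35, -0.53, 0.69, -0.61, 0, 0], [-0.3, 0.35, -0.58, 0.66, -0.6, 0, 0], [-0.3, 0.35, -0.62, 0.62, -0.61, 0, 0]]
```

send_rows:
  targets:
    - [[-0.3,0.08,-0.54,0.47,-0.87,0,0],[-0.3,0.08,-0.58,0.42,-0.87,0,0],[-0.3,0.07,-0.61,0.37,-0.86,0,0],[-0.3,0.07,-0.64,0.31,-0.87,0,0],[-0.3,0.08,-0.67,0.25,-0.86,0,0],[-0.3,0.07,-0.69,0.19,-0.87,0,0],[-0.3,0.08,-0.7,0.13,-0.86,0,0],[-0.3,0.35,-0.49,0.73,-0.6,0,0]]

```text
time: 15.12
position: [0.5275, -0.1847, 0.1789]
orientation: [[-0.0, 0.196, 0.981], [-0.002, 0.981, -0.196], [-1.0, -0.002, 0.0]]
contact_force: [0.2, -0.3, -0.2]
gripper_width: 0.0553
```

send_rows:
  targets:
    - [[-0.3,0.35,-0.53,0.69,-0.61,0,0],[-0.3,0.35,-0.58,0.66,-0.6,0,0],[-0.3,0.35,-0.62,0.62,-0.61,0,0],[-0.3,0,0,0,0,0,0],[-0.3,0,0,0,0,0,0]]

```text
time: 15.75
position: [0.6133, -0.2822, 0.1247]
orientation: [[-0.004, 0.009, 1.0], [-0.001, 1.0, -0.009], [-1.0, -0.001, -0.004]]
contact_force: [0.2, 0.5, 0.7]
gripper_width: 0.0553
```

```bash
python3 - <<'E'
from h import *
s=snap('wrist','w3');P=cloud(s);z=P[...,2]
m=box(P,(.615,-.283),.15)
for x in comp(m&(z>.031)&(z<.045),2,60): print('part',rect(P,x))
for x in comp(m&(z>.016)&(z<.03),3,60): print('rim',rect(P,x))
E
python3 plan.py "615 -282 16 89.5 -0.3"
```

```text
part [ 6.162e+02 -2.836e+02  1.393e+02  1.350e+01 -2.000e-01  3.770e+01
  4.398e+03]
rim [ 616.4 -283.2  223.1  148.5  -89.9   23.3 6712. ]
rim [ 687.9 -254.4   43.2    5.1   89.4   22.8  579. ]
rim [ 687.8 -312.2   41.6    4.7   89.5   22.5  531. ]
now [ 613.5 -282.   125.7] jaw 89.5 w 55.4 t 15.8 F [-0.  -0.1  0.3]
[[-0.3, 0.73, 0, 0.01, 0, -0.01, 0], [-0.3, 0.73, 0, 0.01, 0, -0.01, 0.01], [-0.3, 0.73, 0, 0.01, 0, 0, 0]]
```

View pics/w3.png

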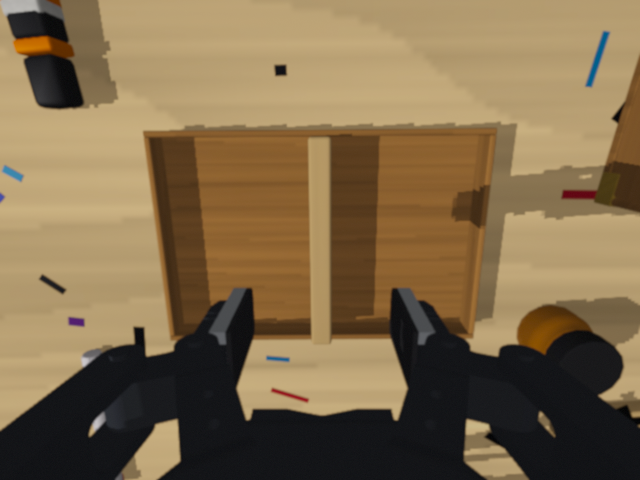

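The tray's partition shows at (320,240), centre (616.3, −283.4), yaw ≈ 0. The ink jar at (570,345) is clear.

send_rows:
  targets:
    - [[-0.3,0.73,-0.02,0.04,0,0,0],[-0.3,0.73,-0.01,0.04,-0.08,0,0],[-0.3,0.71,0,0,0,0,0],[-0.3,0,0,0,0,0,0],[0.9,0,0,0,0,0,0],[0.9,0,0,0,0,0,0],[0.9,0,0,0,0,0,0],[0.9,0,0,0,0,0,0]]
  newtons: 90

```text
time: 16.8
position: [0.6184, -0.2845, 0.0193]
orientation: [[0.0, 0.0, 1.0], [-0.003, 1.0, -0.0], [-1.0, -0.003, 0.0]]
contact_force: [-0.9, 1.6, 7.2]
gripper_width: 0.0115
```

```bash
python3 plan.py "615 -283 60 90 0.9" "515 -230 160 88 0.9" "523 46 165 83.8 0.9"
```

```text
now [ 618.4 -284.5   19.3] jaw 90.0 w 11.5 t 16.8 F [-0.9  1.6  7.2]
[[0.9, -0.81, 0.03, -0.07, 0, 0, 0.03], [0.9, -0.5, 0.26, -0.5, 0.08, 0, 0], [0.9, -0.5, 0.26, -0.5, 0.08, 0, 0], [0.9, -0.5, 0.26, -0.5, 0.09, 0, 0], [0.9, -0.5, 0.25, -0.51, 0.08, 0, 0], [0.9, -0.02, 0.92, -0.01, 0.12, 0, 0], [0.9, -0.02, 0.92, -0.02, 0.12, 0, 0], [0.9, -0.02, 0.92, -0.03, 0.12, 0, 0]]
[[0.9, -0.01, 0.92, -0.04, 0.11, 0, 0], [0.9, -0.02, 0.92, -0.05, 0.12, 0, 0], [0.9, -0.01, 0.92, -0.05, 0.11, 0, 0]]
```

send_rows:
  targets:
    - [[0.9,-0.81,0.03,-0.07,0,0,0.03],[0.9,-0.5,0.26,-0.5,0.08,0,0],[0.9,-0.5,0.26,-0.5,0.08,0,0],[0.9,-0.5,0.26,-0.5,0.09,0,0],[0.9,-0.5,0.25,-0.51,0.08,0,0],[0.9,-0.02,0.92,-0.01,0.12,0,0],[0.9,-0.02,0.92,-0.02,0.12,0,0],[0.9,-0.02,0.92,-0.03,0.12,0,0]]

```text
time: 17.8
position: [0.5179, -0.0907, 0.1616]
orientation: [[-0.002, 0.073, 0.997], [0.001, 0.997, -0.073], [-1.0, 0.001, -0.002]]
contact_force: [1.0, -0.7, -3.5]
gripper_width: 0.012
```

send_rows:
  targets:
    - [[0.9,-0.01,0.92,-0.04,0.11,0,0],[0.9,-0.02,0.92,-0.05,0.12,0,0],[0.9,-0.01,0.92,-0.05,0.11,0,0],[0.9,0,0,0,0,0,0],[0.9,0,0,0,0,0,0]]

```text
time: 18.42
position: [0.5226, 0.0461, 0.1634]
orientation: [[-0.002, 0.107, 0.994], [0.001, 0.994, -0.107], [-1.0, 0.001, -0.003]]
contact_force: [-0.1, -0.1, -2.4]
gripper_width: 0.0121
```

```bash
cat > chkt.py <<'E'
from h import *
o=ctrl.get_obs();p=np.array(o['position'])
for c in ['top','wrist']:
    s=snap(c,'ct_'+c);P=cloud(s);z=P[...,2]-p[2]
    A=box(P,p[:2],.16)
    for x in comp(A&(z>-.006)&(z<.009),4,60): print(c,'trayrim',rect(P,x))
    for x in comp(A&(abs(P[...,2]-.078)<.006),3,60): print(c,'caserim',rect(P,x))
E
python3 chkt.py; python3 plan.py "523 46 165 83.8 0.9"
```

```text
top trayrim [ 5.075e+02 -5.540e+01  1.498e+02  3.000e+01 -4.000e-01  1.659e+02
  2.360e+02]
top trayrim [499.  158.   93.4  22.9   8.6 166.7 148. ]
top trayrim [609.9 -67.   42.1   4.8  83.3 164.7  73. ]
top caserim [508.9 -70.  171.5  19.1  -7.9  76.5 256. ]
wrist trayrim [  509.3    47.3   224.4   125.2    83.8   166.9 24183. ]
wrist trayrim [510.8  36.7   5.    1.1  88.4 169.2  79. ]
wrist trayrim [513.   56.7   4.9   1.1  80.3 169.4  77. ]
wrist caserim [ 439.4   55.   248.8    6.6   83.7   77.4 3337. ]
now [522.6  45.3 163.2] jaw 83.8 w 11.7 t 18.5 F [-0.2 -0.2 -2.7]
[[0.9, -0.04, 0.01, 0.01, -0.01, -0.03, -0.01]]
```

View pics/ct_wrist.png

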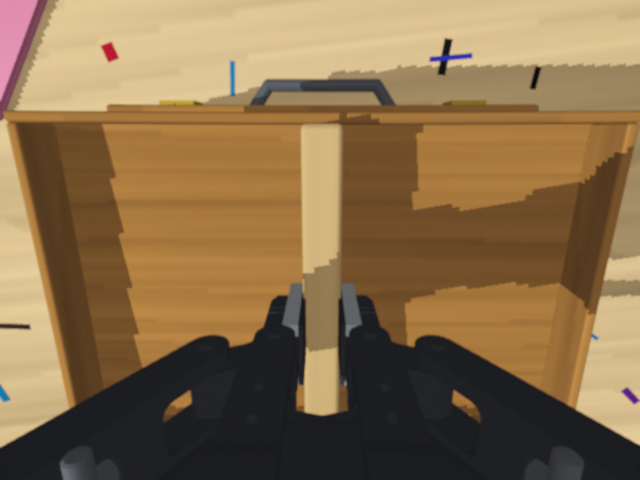

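The tray is held level, square to the case (83.8°) and about 2 mm short in x. I'll shift and lower it.

send_rows:
  targets:
    - [[0.9,0.5,0.01,0.04,0,-0.03,0],[0.9,0.4,0,0,0,0,0],[0.9,0.3,0,0,0,0,0],[0.9,0.3,0,0,0,0,0],[0.9,0.2,0,0,0,0,0],[0.9,0,0,0,0,0,0]]

```text
time: 19.27
position: [0.5243, 0.0464, 0.0773]
orientation: [[-0.001, 0.108, 0.994], [0.001, 0.994, -0.108], [-1.0, 0.001, -0.001]]
contact_force: [0.4, -1.2, -1.9]
gripper_width: 0.0121
```

send_rows:
  targets:
    - [[0.9,0.2,0,0,0,0,0],[0.9,0.2,0,0,0,0,0],[0.9,0.08,0,0,0,0,0],[0.9,0,0,0,0,0,0]]

```text
time: 19.77
position: [0.5245, 0.0466, 0.0538]
orientation: [[0.0, 0.108, 0.994], [0.001, 0.994, -0.108], [-1.0, 0.001, 0.0]]
contact_force: [-0.9, 0.3, -3.3]
gripper_width: 0.0122
```

send_rows:
  targets:
    - [[0.9,0.03,0,0,0,0,0],[0.9,0,0,0,0,0,0],[0.1,0,0,0,0,0,0],[0.1,0,0,0,0,0,0],[0.1,0,0,0,0,0,0],[0.1,-1,0,0,0,0,0],[0.1,-1,0,0,0,0,0],[-0.3,-1,0,0,0,0,0]]

```text
time: 20.78
position: [0.5244, 0.0463, 0.2039]
orientation: [[0.0, 0.108, 0.994], [0.001, 0.994, -0.108], [-1.0, 0.001, 0.0]]
contact_force: [0.6, -0.2, -0.6]
gripper_width: 0.0547
```

```bash
python3 - <<'E'
from h import *
s=snap('wrist','w4');P=cloud(s);z=P[...,2]*1000
A=box(P,(.522,.046),.16)
for x in comp(A&(z>52)&(z<64),4,60): print('trayrim',rect(P,x))
for x in comp(A&(z>68)&(z<75),4,60): print('part',rect(P,x))
for x in comp(A&(z>75.5)&(z<84),4,60): print('caserim',rect(P,x))
s=snap('top');P=cloud(s);z=P[...,2]
for x in comp((z>.014)&(z<.03)&(P[...,1]<-.3)&(P[...,0]>.3)&(P[...,0]<.65),6,60): print('marker',rect(P,x))
E
python3 plan.py "395 -200 200 86 -0.3" "395 -366 120 95 -0.3"
```

```text
trayrim [ 522.7   47.   222.8  147.6   83.8   57.4 4662. ]
trayrim [ 525.7   66.9  199.6  159.3   83.6   59.1 1770. ]
trayrim [ 512.7  -53.8  159.1   40.9   -6.    58.2 1497. ]
trayrim [602.   38.3 114.5   2.   83.9  58.1 885. ]
part [ 522.9   47.   139.6   13.8   -6.4   71.7 3291. ]
part [512.3 -61.3 158.8  24.8  -6.3  71.6 984. ]
part [535.6 154.1 158.7  23.7  -6.2  71.6 923. ]
part [601.9  38.2 107.9   2.   83.8  71.5 552. ]
caserim [ 523.2   46.   250.7  173.3   84.    77.5 7557. ]
caserim [604.4  37.8 105.6   7.   84.   77.3 956. ]
caserim [608.9  37.4 105.5   2.7  83.9  81.8 524. ]
caserim [620.7 149.   22.9   2.1  82.2  81.2 103. ]
marker [ 480.7 -451.3   89.2   23.9    7.2   20.6  413. ]
marker [ 430.5 -358.5   89.2   22.7    6.2   20.5  409. ]
now [526.4  46.5 208.3] jaw 83.8 w 55.4 t 20.9 F [ 0.6 -0.   0.2]
[[-0.3, 0.02, -0.86, -0.35, -0.06, 0.01, 0], [-0.3, 0.02, -0.86, -0.35, -0.06, 0.01, -0.01], [-0.3, 0.03, -0.86, -0.36, -0.06, 0.01, 0], [-0.3, 0.02, -0.86, -0.36, -0.06, 0.02, -0.01], [-0.3, 0.03, -0.86, -0.37, -0.06, 0.01, 0], [-0.3, 0.03, -0.85, -0.37, -0.06, 0.02, -0.01], [-0.3, 0.4, -0.83, 0.06, -0.38, 0, 0], [-0.3, 0.4, -0.83, 0.02, -0.37, 0, 0]]
[[-0.3, 0.4, -0.83, -0.01, -0.38, 0, 0], [-0.3, 0.4, -0.83, -0.04, -0.37, 0, 0]]
```

View pics/w4.png

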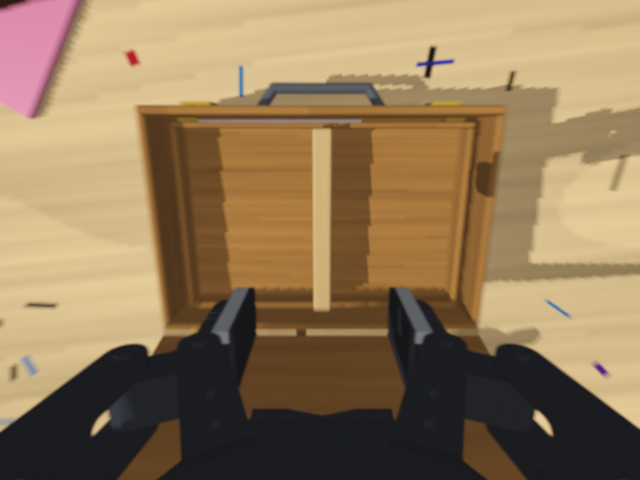

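Tray seated centrally (522.8, 47) and level, with the partition at (322,220). The green marker has been knocked to (430.5, −358.5), so I'm going there now.

```bash
python3 plan.py "480 -120 180 90 -0.3" "432 -359 110 96 -0.3"
```

```text
now [526.4  46.5 208.3] jaw 83.8 w 55.4 t 20.9 F [ 0.6 -0.   0.2]
[[-0.3, 0.14, -0.85, -0.14, -0.26, 0.02, -0.01], [-0.3, 0.14, -0.85, -0.17, -0.26, 0.02, 0], [-0.3, 0.14, -0.84, -0.19, -0.26, 0.02, -0.01], [-0.3, 0.14, -0.84, -0.2, -0.25, 0.02, 0], [-0.3, 0.23, -0.8, -0.16, -0.17, 0, 0], [-0.3, 0.23, -0.79, -0.17, -0.17, 0, 0], [-0.3, 0.23, -0.79, -0.19, -0.17, 0, 0], [-0.3, 0.24, -0.79, -0.2, -0.16, 0, 0]]
[[-0.3, 0.23, -0.78, -0.22, -0.17, 0, 0], [-0.3, 0.24, -0.79, -0.23, -0.16, 0, 0]]
```

send_rows:
  targets:
    - [[-0.3,0.14,-0.85,-0.14,-0.26,0.02,0],[-0.3,0.14,-0.85,-0.17,-0.26,0.02,0],[-0.3,0.14,-0.84,-0.19,-0.26,0.02,0],[-0.3,0.14,-0.84,-0.2,-0.25,0.02,0],[-0.3,0.23,-0.8,-0.16,-0.17,0,0],[-0.3,0.23,-0.79,-0.17,-0.17,0,0],[-0.3,0.23,-0.79,-0.19,-0.17,0,0],[-0.3,0.24,-0.79,-0.2,-0.16,0,0]]

```text
time: 21.88
position: [0.4455, -0.2805, 0.127]
orientation: [[-0.008, -0.071, 0.997], [0.002, 0.998, 0.071], [-1.0, 0.002, -0.008]]
contact_force: [0.9, -1.0, 0.2]
gripper_width: 0.0553
```

send_rows:
  targets:
    - [[-0.3,0.23,-0.78,-0.22,-0.17,0,0],[-0.3,0.24,-0.79,-0.23,-0.16,0,0],[-0.3,0,0,0,0,0,0],[-0.3,0,0,0,0,0,0]]

```text
time: 22.38
position: [0.4295, -0.359, 0.104]
orientation: [[-0.008, -0.104, 0.995], [0.002, 0.995, 0.104], [-1.0, 0.003, -0.008]]
contact_force: [0.5, 0.2, 0.1]
gripper_width: 0.0554
```

```bash
cat > mk.py <<'E'
from h import *
s=snap('wrist','mk');P=cloud(s);z=P[...,2]
for x in comp((z>.013)&(z<.03),3,200): print('marker',rect(P,x))
E
python3 mk.py; python3 plan.py "432.5 -359 5 96 -0.3"
```

```text
marker [ 432.4 -359.2   88.9   22.6    6.3   21.5 4574. ]
marker [ 476.8 -453.3   77.7   23.7    6.5   21.5 3756. ]
marker [ 334.5 -214.8   50.6   18.   -84.4   27.7 3407. ]
now [ 429.8 -358.7  104.3] jaw 96.0 w 55.4 t 22.4 F [ 0.2  0.2 -0.1]
[[-0.3, 0.99, -0.01, 0.03, 0, -0.04, -0.01], [-0.3, 1, -0.01, 0.04, 0, -0.03, -0.02]]
```

View pics/mk.png

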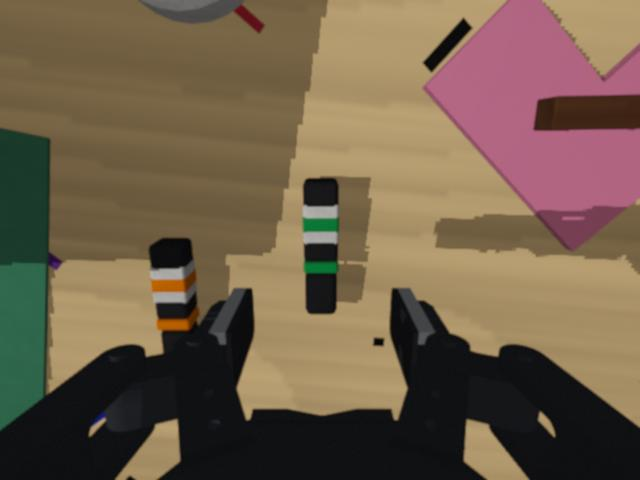

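The green-banded marker (320,245) is between the jaws; the orange one is at (173,290).

send_rows:
  targets:
    - [[-0.3,0.9,-0.01,0.04,0,-0.04,0],[-0.3,1,-0.01,0.03,0,-0.03,0],[-0.3,0.07,0,0,0,0,0],[0.7,0,0,0,0,0,0],[0.7,0,0,0,0,0,0],[0.7,0,0,0,0,0,0],[0.7,0,0,0,0,0,0]]
  newtons: 50

```text
time: 23.3
position: [0.434, -0.3606, 0.0086]
orientation: [[0.003, -0.104, 0.995], [0.0, 0.995, 0.104], [-1.0, -0.0, 0.003]]
contact_force: [0.5, 1.2, 7.4]
gripper_width: 0.0209
```

```bash
python3 plan.py "432.5 -359 55 96 0.7" "480 -120 140 86 0.7" "516.5 -9.7 110 83.8 0.7"
```

```text
now [ 434.  -360.6    8.6] jaw 96.0 w 20.9 t 23.3 F [0.5 1.2 7.4]
[[0.7, -0.93, 0.04, -0.02, 0, 0.03, 0], [0.7, -0.28, 0.77, 0.24, 0.28, 0, 0], [0.7, -0.28, 0.78, 0.22, 0.28, 0, 0], [0.7, -0.28, 0.79, 0.19, 0.28, 0, 0], [0.7, -0.29, 0.79, 0.17, 0.28, 0, 0], [0.7, -0.28, 0.8, 0.15, 0.27, 0, 0], [0.7, -0.29, 0.81, 0.12, 0.28, 0, 0], [0.7, 0.2, 0.75, 0.19, 0.12, 0, 0]]
[[0.7, 0.2, 0.75, 0.18, 0.12, 0, 0], [0.7, 0.2, 0.76, 0.18, 0.12, 0, 0]]
```

send_rows:
  targets:
    - [[0.7,-0.93,0.04,-0.02,0,0.03,0],[0.7,-0.28,0.77,0.24,0.28,0,0],[0.7,-0.28,0.78,0.22,0.28,0,0],[0.7,-0.28,0.79,0.19,0.28,0,0],[0.7,-0.29,0.79,0.17,0.28,0,0],[0.7,-0.28,0.8,0.15,0.27,0,0],[0.7,-0.29,0.81,0.12,0.28,0,0],[0.7,0.2,0.75,0.19,0.12,0,0]]

```text
time: 24.3
position: [0.4925, -0.0813, 0.1311]
orientation: [[0.002, 0.083, 0.997], [0.001, 0.997, -0.083], [-1.0, 0.001, 0.002]]
contact_force: [-0.3, 0.7, -0.1]
gripper_width: 0.0208
```

send_rows:
  targets:
    - [[0.7,0.2,0.75,0.18,0.12,0,0],[0.7,0.2,0.76,0.18,0.12,0,0],[0.7,0,0,0,0,0,0],[0.7,0,0,0,0,0,0]]

```text
time: 24.8
position: [0.5158, -0.0089, 0.1087]
orientation: [[-0.003, 0.107, 0.994], [0.002, 0.994, -0.107], [-1.0, 0.002, -0.003]]
contact_force: [-0.2, -0.2, 0.2]
gripper_width: 0.0203
```

```bash
python3 plan.py "516.5 -9.7 47.5 83.8 0.7"
```

```text
now [515.8  -8.9 108.7] jaw 83.8 w 20.3 t 24.8 F [-0.2 -0.2  0.2]
[[0.7, 0.61, -0.01, 0.01, 0, -0.01, -0.01], [0.7, 0.61, -0.01, 0.01, 0.01, -0.02, -0.01]]
```

send_rows:
  targets:
    - [[0.7,0.5,0,0,0,0,0],[0.7,0.5,0,0,0,0,0],[0.7,0.2,0,0,0,0,0],[0.7,0,0,0,0,0,0],[0.1,0,0,0,0,0,0],[0.1,0,0,0,0,0,0],[0.1,0,0,0,0,0,0]]

```text
time: 25.68
position: [0.5156, -0.0086, 0.0481]
orientation: [[-0.003, 0.108, 0.994], [0.002, 0.994, -0.108], [-1.0, 0.002, -0.003]]
contact_force: [-0.9, 0.0, 0.3]
gripper_width: 0.0383
```

send_rows:
  targets:
    - [[0.1,-0.8,0,0,0,0,0],[0.1,-1,0,0,0,0,0],[-0.3,-1,0,0,0,0,0],[-0.3,0,0,0,0,0,0]]

```text
time: 26.18
position: [0.5176, -0.009, 0.1921]
orientation: [[0.003, 0.108, 0.994], [0.002, 0.994, -0.108], [-1.0, 0.002, 0.003]]
contact_force: [0.2, 0.1, -0.2]
gripper_width: 0.0559
```

```bash
python3 - <<'E'
from h import *
s=snap('wrist','w5');P=cloud(s);z=P[...,2]*1000
A=box(P,(.5165,-.0097),.06)
for x in comp(A&(z>53)&(z<66),2,60): print('mk in tray',rect(P,x))
s=snap('top','t5');P=cloud(s);z=P[...,2]
for x in comp((z>.014)&(z<.03)&(P[...,1]<-.3)&(P[...,0]>.3)&(P[...,0]<.65),6,60): print('marker',rect(P,x))
E
python3 plan.py "490 -150 180 92 -0.3" "482 -453 110 96.5 -0.3"
```

```text
mk in tray [ 514.3   -9.2   89.1   22.4   -5.7   59.5 3207. ]
mk in tray [510.2 -61.2  64.5   4.3  -6.3  57.6 474. ]
marker [ 480.4 -451.5   89.    24.3    5.1   20.5  411. ]
now [516.1  -8.9 187.9] jaw 83.8 w 55.5 t 26.3 F [-0.5  0.6 -1. ]
[[-0.3, 0.05, -0.95, -0.07, -0.45, -0.01, -0.01], [-0.3, 0.05, -0.95, -0.12, -0.46, -0.01, 0], [-0.3, 0.06, -0.95, -0.16, -0.45, -0.01, -0.01], [-0.3, 0.2, -0.86, -0.05, -0.11, 0, 0], [-0.3, 0.2, -0.86, -0.06, -0.11, 0, 0], [-0.3, 0.2, -0.86, -0.07, -0.11, 0, 0], [-0.3, 0.2, -0.86, -0.08, -0.11, 0, 0], [-0.3, 0.2, -0.86, -0.1, -0.1, 0, 0]]
[[-0.3, 0.2, -0.86, -0.1, -0.11, 0, 0], [-0.3, 0.2, -0.87, -0.12, -0.1, 0, 0]]
```

The green marker lies flat in the tray (514, −9, top 59.5 mm). Now the orange one.

send_rows:
  targets:
    - [[-0.3,0.05,-0.95,-0.07,-0.45,0,0],[-0.3,0.05,-0.95,-0.12,-0.46,0,0],[-0.3,0.06,-0.95,-0.16,-0.45,0,0],[-0.3,0.2,-0.86,-0.05,-0.11,0,0],[-0.3,0.2,-0.86,-0.06,-0.11,0,0],[-0.3,0.2,-0.86,-0.07,-0.11,0,0],[-0.3,0.2,-0.86,-0.08,-0.11,0,0],[-0.3,0.2,-0.86,-0.1,-0.1,0,0]]

```text
time: 27.28
position: [0.4831, -0.3668, 0.1268]
orientation: [[-0.006, -0.091, 0.996], [0.004, 0.996, 0.091], [-1.0, 0.004, -0.006]]
contact_force: [1.0, 0.1, -0.4]
gripper_width: 0.0559
```

send_rows:
  targets:
    - [[-0.3,0.2,-0.86,-0.1,-0.11,0,0],[-0.3,0.2,-0.87,-0.12,-0.1,0,0],[-0.3,0,0,0,0,0,0],[-0.3,0,0,0,0,0,0]]

```text
time: 27.78
position: [0.4808, -0.4523, 0.1075]
orientation: [[-0.005, -0.112, 0.994], [0.004, 0.994, 0.112], [-1.0, 0.005, -0.005]]
contact_force: [0.5, 0.4, 1.1]
gripper_width: 0.0558
```

```bash
python3 mk.py; python3 plan.py "482.5 -453 8 96 -0.3"
```

```text
marker [ 482.8 -453.1   89.2   22.4    5.8   21.5 4450. ]
now [ 481.2 -452.   108.3] jaw 96.5 w 55.7 t 27.8 F [ 0.7 -0.3 -0.5]
[[-0.3, 1, -0.02, 0.02, 0.04, -0.02, -0.02], [-0.3, 1, -0.01, 0.01, 0.04, -0.02, -0.02]]
```

send_rows:
  targets:
    - [[-0.3,1,-0.02,0.02,0.06,-0.02,-0.02],[-0.3,1,-0.02,0.02,0.06,-0.02,-0.02],[-0.3,0.03,0,0,0,0,0],[0.7,0,0,0,0,0,0],[0.7,0,0,0,0,0,0],[0.7,0,0,0,0,0,0],[0.7,0,0,0,0,0,0]]
  newtons: 50

```text
time: 28.7
position: [0.4846, -0.4556, 0.0107]
orientation: [[0.004, -0.1, 0.995], [-0.004, 0.995, 0.1], [-1.0, -0.005, 0.004]]
contact_force: [0.4, 0.6, 7.8]
gripper_width: 0.0209
```

```bash
python3 plan.py "482.5 -453 60 96 0.7" "495 -70 150 86 0.7" "529 103.7 115 83.8 0.7"
```

```text
now [ 484.6 -455.6   10.7] jaw 95.8 w 20.9 t 28.7 F [0.4 0.6 7.8]
[[0.7, -0.99, 0.05, -0.03, -0.04, 0.04, 0.05], [0.7, -0.22, 0.95, 0.13, 0.21, 0, 0], [0.7, -0.22, 0.95, 0.11, 0.21, 0, 0], [0.7, -0.23, 0.95, 0.09, 0.21, 0, 0], [0.7, -0.22, 0.96, 0.07, 0.21, 0, 0], [0.7, -0.23, 0.96, 0.05, 0.21, 0, 0], [0.7, -0.22, 0.96, 0.02, 0.21, 0, 0], [0.7, -0.23, 0.96, 0.01, 0.2, 0, 0]]
[[0.7, -0.22, 0.95, -0.02, 0.21, 0, 0], [0.7, 0.17, 0.88, 0.11, 0.09, 0, 0], [0.7, 0.18, 0.88, 0.1, 0.09, 0, 0], [0.7, 0.17, 0.88, 0.09, 0.09, 0, 0], [0.7, 0.18, 0.88, 0.09, 0.09, 0, 0]]
```

send_rows:
  targets:
    - [[0.7,-0.99,0.05,-0.03,-0.04,0.04,0.05],[0.7,-0.22,0.95,0.13,0.21,0,0],[0.7,-0.22,0.95,0.11,0.21,0,0],[0.7,-0.23,0.95,0.09,0.21,0,0],[0.7,-0.22,0.96,0.07,0.21,0,0],[0.7,-0.23,0.96,0.05,0.21,0,0],[0.7,-0.22,0.96,0.02,0.21,0,0],[0.7,-0.23,0.96,0.01,0.2,0,0]]

```text
time: 29.7
position: [0.4932, -0.1156, 0.1385]
orientation: [[-0.001, 0.049, 0.999], [0.003, 0.999, -0.049], [-1.0, 0.003, -0.001]]
contact_force: [0.5, -0.3, 0.4]
gripper_width: 0.0201
```

send_rows:
  targets:
    - [[0.7,-0.22,0.95,-0.02,0.21,0,0],[0.7,0.17,0.88,0.11,0.09,0,0],[0.7,0.18,0.88,0.1,0.09,0,0],[0.7,0.17,0.88,0.09,0.09,0,0],[0.7,0.18,0.88,0.09,0.09,0,0],[0.7,0,0,0,0,0,0],[0.7,0,0,0,0,0,0]]

```text
time: 30.58
position: [0.5286, 0.1043, 0.1141]
orientation: [[-0.003, 0.107, 0.994], [0.003, 0.994, -0.107], [-1.0, 0.003, -0.003]]
contact_force: [-0.9, -0.3, -0.4]
gripper_width: 0.0204
```

```bash
python3 plan.py "529 103.7 49 83.8 0.7"
```

```text
now [528.6 104.3 114.1] jaw 83.8 w 20.4 t 30.6 F [-0.9 -0.3 -0.4]
[[0.7, 0.65, -0.01, 0.01, 0, -0.01, -0.01], [0.7, 0.65, 0, 0, 0.01, -0.02, -0.02]]
```

send_rows:
  targets:
    - [[0.7,0.5,0,0,0,0,0],[0.7,0.5,0,0,0,0,0],[0.7,0.28,0,0,0,0,0],[0.7,0,0,0,0,0,0],[0.1,0,0,0,0,0,0],[0.1,0,0,0,0,0,0],[0.1,0,0,0,0,0,0]]

```text
time: 31.45
position: [0.5283, 0.1046, 0.0493]
orientation: [[-0.004, 0.108, 0.994], [0.003, 0.994, -0.108], [-1.0, 0.003, -0.004]]
contact_force: [0.3, -0.0, -0.7]
gripper_width: 0.0383
```

send_rows:
  targets:
    - [[0.1,-0.8,0,0,0,0,0],[0.1,-1,0,0,0,0,0],[0.1,-1,0,0,0,0,0],[0.1,-1,0,0,0,0,0],[0.1,-0.5,0,0,0,0,0]]

```text
time: 32.08
position: [0.5294, 0.104, 0.2672]
orientation: [[-0.0, 0.108, 0.994], [0.004, 0.994, -0.108], [-1.0, 0.004, -0.001]]
contact_force: [0.3, -0.3, -0.2]
gripper_width: 0.0386
```

```bash
python3 - <<'E'
from h import *
s=snap('wrist','w6');P=cloud(s);z=P[...,2]*1000
A=box(P,(.522,.047),.13)
for x in comp(A&(z>53)&(z<66),4,60): print('in tray',rect(P,x))
for x in comp(A&(z>68)&(z<75),3,60): print('part',rect(P,x))
s=snap('side','s6');P=cloud(s)
for r in ctrl.landmark_of(s,'lid_edge')[:1]+ctrl.landmark_of(s,'lid_hinge')[:1]+ctrl.landmark_of(s,'green_bottle')[:1]: print(w(s,r['at']),r['conf'])
E
python3 plan.py
```

```text
in tray [ 523.1   46.6  222.7  148.4   83.6   57.5 4097. ]
in tray [ 514.4   -8.4   88.8   22.9   -6.9   59.4 2187. ]
in tray [ 526.9  104.    88.3   22.3   -6.    59.5 2093. ]
in tray [602.   38.1 204.3   2.1  83.7  59.1 990. ]
part [ 523.    47.1  138.6   14.4   -6.3   71.6 2289. ]
part [508.5 -72.1 102.3   2.5  -6.3  71.6 425. ]
part [595.9 -16.2  94.9   1.7  83.6  71.3 296. ]
[0.64422194 0.03163125 0.24386989] 0.9
[0.60992268 0.03375798 0.08131357] 0.94
[0.69531406 0.12275975 0.00224387] 0.57
now [528.8 103.8 262.9] jaw 83.8 w 38.3 t 32.3 F [-0.1  0.5 -1. ]
```

View pics/w6.png

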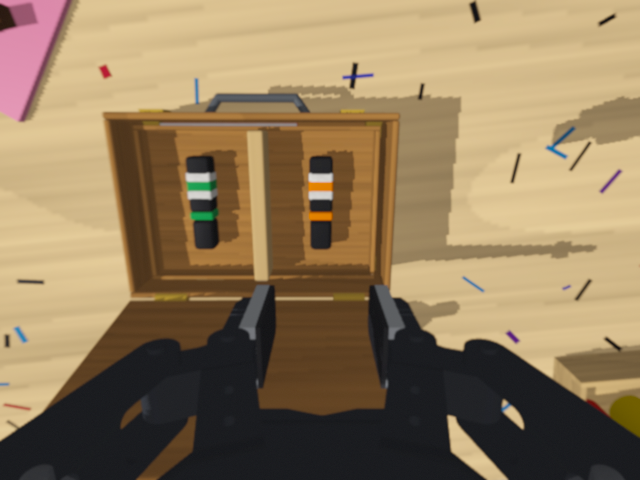

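View pics/s6.png

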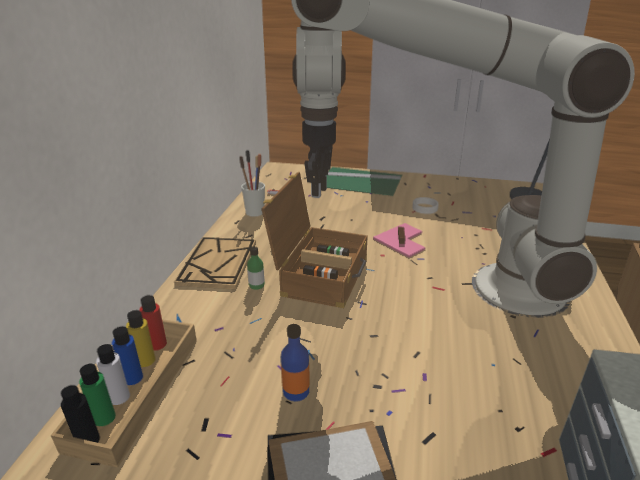

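Both markers lie flat in the wells, green (202,202) and orange (320,202), and the bottles still stand. Next I raise the hand over the lid, look behind it for hidden markers, and push it shut from the back.

```bash
python3 plan.py "560 70 310 83.8 1" "686 28 310 83.8 1"
```

```text
now [528.8 103.8 262.9] jaw 83.8 w 38.3 t 32.3 F [-0.1  0.5 -1. ]
[[1, -0.47, -0.3, 0.34, 0, -0.03, -0.01], [1, -0.48, -0.3, 0.35, 0, -0.02, -0.01], [1, 0, -0.19, 0.86, 0, 0, 0], [1, 0, -0.19, 0.87, 0, 0, 0], [1, 0, -0.19, 0.86, 0, 0, 0]]
```

send_rows:
  targets:
    - [[1,-0.48,-0.3,0.34,0,-0.03,0],[1,-0.48,-0.3,0.35,0,-0.02,0],[1,0,-0.19,0.86,0,0,0],[1,0,-0.19,0.87,0,0,0],[1,0,-0.19,0.86,0,0,0],[1,0,0,0,0,0,0],[1,0,0,0,0,0,0]]
  newtons: 60

```text
time: 33.2
position: [0.6855, 0.0279, 0.3103]
orientation: [[-0.001, 0.108, 0.994], [0.003, 0.994, -0.108], [-1.0, 0.002, -0.002]]
contact_force: [-0.6, -0.4, 0.6]
gripper_width: 0.0
```

```bash
python3 - <<'E'
from h import *
s=snap('wrist','w7');P=cloud(s);z=P[...,2]
for x in comp((z>.013)&(z<.032),5,150): print('obj',rect(P,x))
for x in comp((z>.2)&(z<.26)&(P[...,0]<.67),2,150): print('lid',rect(P,x), P[x].min(0),P[x].max(0))
E
python3 plan.py "684 29 205 83.8 1"
```

```text
obj [  833.8    39.9   255.    166.7   -86.4    14.1 12321. ]
obj [ 816.3  370.7  124.6   32.8  -14.4   23.2 1312. ]
obj [ 827.8 -283.3   66.8   28.6   37.3   22.9  487. ]
obj [692.5 -97.7  47.   28.6  29.1  23.6 372. ]
obj [533.5 -68.8 108.5  15.8  -3.9  27.3 293. ]
lid [  641.6    33.1   249.7    24.3    83.8   243.4 14766. ] [ 0.61679796 -0.09127712  0.2000009 ] [0.66343641 0.15727075 0.2508238 ]
now [685.   28.2 311.8] jaw 83.8 w 0.2 t 33.2 F [-0.5 -0.  -0.5]
[[1, 0.71, 0, -0.01, 0, 0, -0.01], [1, 0.71, 0.01, -0.01, 0, 0, -0.01], [1, 0.72, 0, 0, 0, 0, -0.01]]
```

View pics/w7.png

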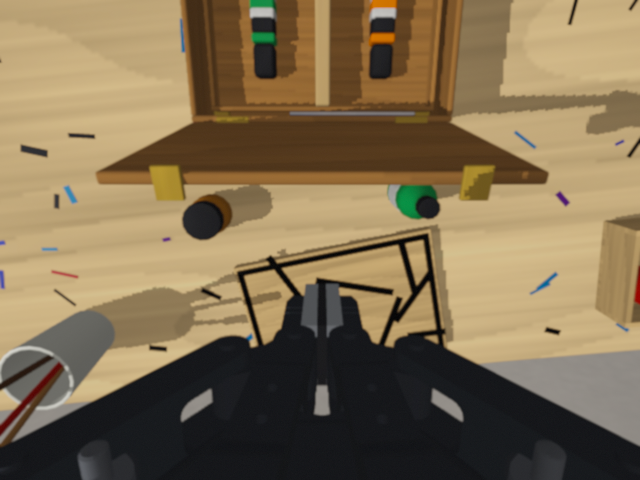

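Nothing marker-like shows behind the lid: the ink jar is at (207,215) and the green bottle at (415,200), both clear. I'll lower the closed fingers behind the lid and push it to upright, then check the strip it hid before closing.

send_rows:
  targets:
    - [[1,0.7,0,0.1,0,0,0],[1,0.7,0,0,0,0,0],[1,0.74,0,0,0,0,0],[1,0,0,0,0,0,0],[1,0,0,-0.4,0,0,0],[1,0,0,-0.4,0,0,0],[1,0,0,0,0,0,0]]

```text
time: 34.12
position: [0.6507, 0.0323, 0.2088]
orientation: [[0.006, 0.107, 0.994], [0.003, 0.994, -0.107], [-1.0, 0.004, 0.005]]
contact_force: [-0.2, -0.4, 0.5]
gripper_width: 0.0001
```

```bash
python3 plan.py "600 38 203 83.8 1" "584 39.5 199 83.8 1"
```

```text
now [650.7  32.3 208.8] jaw 83.8 w 0.1 t 34.1 F [-0.2 -0.4  0.5]
[[1, 0.05, 0, -0.51, 0, 0.03, -0.02], [1, 0.06, 0, -0.51, 0.01, 0.02, -0.01], [1, 0.08, 0, -0.32, 0, 0, 0]]
```

send_rows:
  targets:
    - [[1,0.03,0,-0.3,0,0.03,0],[1,0.03,0,-0.3,0,0.02,0],[1,0.05,0,-0.3,0,0,0],[1,0.04,0,-0.3,0,0,0],[1,0.04,0,-0.15,0,0,0],[1,0,0,0,0,0,0]]

```text
time: 34.88
position: [0.5842, 0.0393, 0.1963]
orientation: [[-0.003, 0.108, 0.994], [0.003, 0.994, -0.108], [-1.0, 0.003, -0.003]]
contact_force: [-0.2, 0.3, 0.6]
gripper_width: 0.0001
```

```bash
python3 - <<'E'
from h import *
s=snap('top','t8');P=cloud(s);z=P[...,2]
m=(P[...,0]>.60)&(P[...,0]<.75)&(abs(P[...,1]-.03)<.16)
for x in comp(m&(z>.012)&(z<.04),6,25): print('low obj',rect(P,x))
for x in comp(box(P,(.55,.03),.2)&(z>.13)&(z<.26)&(P[...,1]<.0),3,60): print('lid part',rect(P,x),P[x].min(0),P[x].max(0))
E
python3 plan.py
```

```text
low obj [ 684.3 -101.8   46.5   26.7   67.4   22.8  106. ]
lid part [559.1 -63.5  50.5  38.3  -5.7 219.7 268. ] [ 0.53524576 -0.08410807  0.13075757] [ 0.58504326 -0.04348075  0.24745939]
now [584.3  39.3 195.9] jaw 83.8 w -0.2 t 34.9 F [-0.1  1.   0.5]
```

View pics/t8.png

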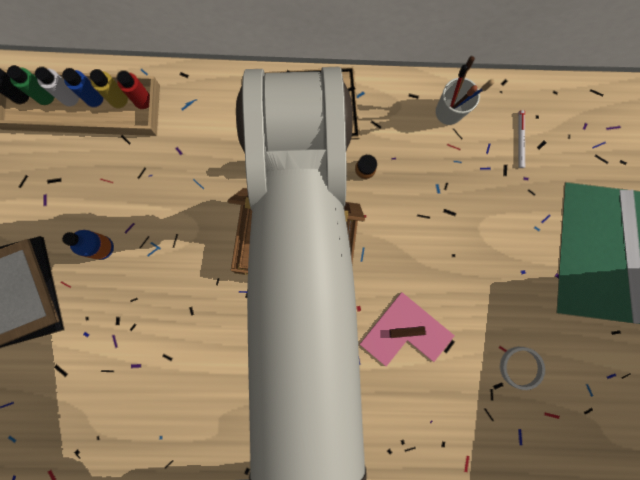

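The lid has gone past upright (its edge is near x ≈ 0.54), but the arm blocks the top view. I'll back off a little and use the wrist camera on the strip behind the case.

send_rows:
  targets:
    - [[1,-0.4,0,0.3,0,0,0],[1,-0.9,0,0.6,0,0,0],[1,-0.9,0,0.6,0,0,0],[1,0,0,0,0,0,0]]

```text
time: 35.42
position: [0.6583, 0.0311, 0.3011]
orientation: [[0.0, 0.108, 0.994], [0.003, 0.994, -0.108], [-1.0, 0.003, -0.0]]
contact_force: [-0.3, 0.5, -0.6]
gripper_width: 0.0
```

```bash
python3 - <<'E'
from h import *
s=snap('wrist','w9');P=cloud(s);z=P[...,2]
m=(P[...,0]>.60)&(P[...,0]<.76)&(abs(P[...,1]-.03)<.18)
for x in comp(m&(z>.012)&(z<.032),6,60): print('low obj',rect(P,x))
g=m&(abs(z)<.006); print('bench seen x',P[g][:,0].min(),P[g][:,0].max(),g.sum())
for x in comp((z>.1)&(z<.26),2,200): print('lid',rect(P,x),P[x].min(0),P[x].max(0))
E
python3 plan.py "594 38 204 83.8 1" "568 41 192 83.8 1" "546 43.5 178 83.8 1" "515.5 46.5 147 83.8 1" "500 48.5 118 83.8 1" "494.5 49 92 83.8 1"
```

```text
low obj [752.2  75.9 160.7  16.3 -89.5  14.1 962. ]
low obj [690.7 -97.5  46.6  26.4  36.3  23.5 401. ]
low obj [684.2 118.2  40.3  14.7 -50.3  23.5 141. ]
bench seen x 0.600000082157994 0.7599925133178295 29034
lid [5.7770e+02 4.0000e+01 2.5000e+02 6.3300e+01 8.3800e+01 2.1310e+02
 4.1906e+04] [ 0.53685764 -0.08693058  0.10000252] [0.62218112 0.16643457 0.24841236]
lid [ 6.949e+02  1.268e+02  2.040e+01  1.970e+01 -6.000e-01  1.145e+02
  4.720e+02] [0.68472032 0.11693596 0.10020921] [0.70513279 0.13665819 0.117017  ]
now [657.   31.2 299.2] jaw 83.8 w -0.3 t 35.5 F [-0.  -0.7 -0. ]
[[1, 0.64, 0, -0.42, 0, -0.01, -0.01], [1, 0.63, 0, -0.42, 0, -0.01, -0.01], [1, 0.64, 0, -0.42, 0, -0.01, -0.01], [1, 0.24, 0, -0.53, 0, 0, 0], [1, 0.28, 0, -0.44, 0, 0, 0], [1, 0.62, -0.01, -0.61, 0, 0, 0], [1, 0.58, 0.01, -0.31, 0, 0, 0], [1, 0.52, 0, -0.11, 0, 0, 0]]
```

View pics/w9.png

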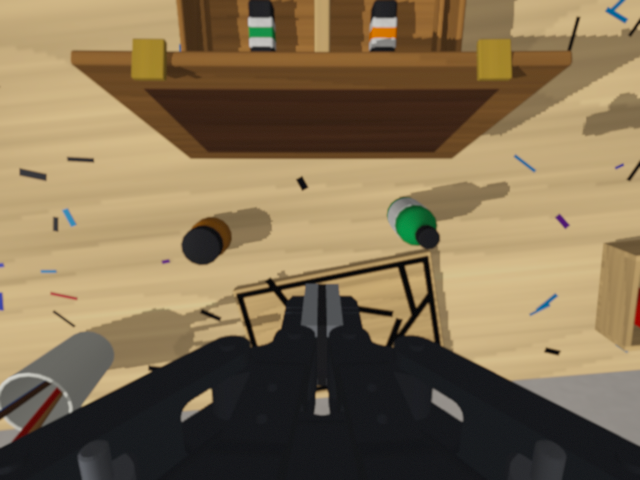

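No hidden marker behind the case: only a small black confetti piece at (301,183), the jar and the bottle. So two markers are present. Closing along the arc.

send_rows:
  targets:
    - [[1,0.64,0,-0.42,0,0,0],[1,0.63,0,-0.42,0,0,0],[1,0.64,0,-0.42,0,0,0],[1,0.24,0,-0.53,0,0,0],[1,0.28,0,-0.44,0,0,0],[1,0.31,0,-0.31,0,0,0],[1,0.31,0,-0.3,0,0,0],[1,0,0,0,0,0,0]]

```text
time: 36.48
position: [0.5113, 0.0471, 0.1455]
orientation: [[-0.007, 0.107, 0.994], [0.003, 0.994, -0.107], [-1.0, 0.002, -0.008]]
contact_force: [0.8, -0.0, 0.8]
gripper_width: 0.0
```

send_rows:
  targets:
    - [[1,0.29,0,-0.16,0,0,0],[1,0.29,0,-0.15,0,0,0],[1,0.26,0,-0.06,0,0,0],[1,0.2,0,-0.05,0,0,0],[1,0,0,0,0,0,0]]

```text
time: 37.1
position: [0.4921, 0.0495, 0.0947]
orientation: [[-0.005, 0.108, 0.994], [0.003, 0.994, -0.108], [-1.0, 0.003, -0.006]]
contact_force: [-0.9, -0.3, -0.0]
gripper_width: 0.0001
```

Now a gentle press down in small steps.

send_rows:
  targets:
    - [[1,0.1,0,0,0,0,0],[1,0.08,0,0,0,0,0],[1,0,0,0,0,0,0],[1,0,0,0,0,0,0]]

```text
time: 37.6
position: [0.4927, 0.0496, 0.0866]
orientation: [[-0.004, 0.108, 0.994], [0.003, 0.994, -0.108], [-1.0, 0.003, -0.004]]
contact_force: [0.8, 0.3, -0.2]
gripper_width: 0.0004
```

send_rows:
  targets:
    - [[1,0.05,0,0,0,0,0],[1,0.03,0,0,0,0,0],[1,0,0,0,0,0,0]]

```text
time: 37.98
position: [0.4928, 0.0496, 0.0863]
orientation: [[-0.001, 0.108, 0.994], [0.004, 0.994, -0.108], [-1.0, 0.003, -0.001]]
contact_force: [-11.9, -0.7, 31.1]
gripper_width: 0.0002
```

The lid resists at 86.3 mm with 31 N, so it is on the rim. Retracting to check.

send_rows:
  targets:
    - [[1,-0.3,0,0,0,0,0],[1,-1,0,0,0,0,0],[1,-1,0,0,0,0,0],[1,-1,0,-0.5,0,0,0],[1,-0.5,0,-1,0,0,0],[1,0,0,0,0,0,0],[1,0,0,0,0,0,0]]

```text
time: 38.85
position: [0.419, 0.0571, 0.2726]
orientation: [[-0.004, 0.108, 0.994], [0.003, 0.994, -0.108], [-1.0, 0.003, -0.004]]
contact_force: [0.1, 0.8, -0.4]
gripper_width: -0.0
```

```bash
python3 - <<'E'
from h import *
s=snap('side','s10');P=cloud(s);z=P[...,2]
m=box(P,(.523,.046),.145)&(z>.072)&(z<.12)
q=P[comp(m,1)[0]]; A=np.c_[q[:,:2]-[.523,.046],np.ones(len(q))]; c,*_=np.linalg.lstsq(A,q[:,2],rcond=None)
print('lid side: slope x,y, z',c, 'n',len(q), rect(P,comp(m,1)[0]))
s2=snap('wrist');P=cloud(s2);z=P[...,2]
m=box(P,(.523,.046),.145)&(z>.072)&(z<.12)
q=P[comp(m,1)[0]]; A=np.c_[q[:,:2]-[.523,.046],np.ones(len(q))]; c,*_=np.linalg.lstsq(A,q[:,2],rcond=None)
print('lid wrist: slope',c,len(q))
s3=snap('top');P=cloud(s3);z=P[...,2]
for x in comp((z>.014)&(z<.03)&(P[...,0]>.25)&(P[...,0]<.75)&(abs(P[...,1])<.55),8,150): print('low',rect(P,x))
for r in ctrl.landmark_of(s,'lid_edge')[:1]: print('edge',w(s,r['at']))
E
python3 plan.py
```

```text
lid side: slope x,y, z [ 0.00491859 -0.01640862  0.08855143] n 3479 [ 524.8   46.4  255.9  181.    84.    89.1 3479. ]
lid wrist: slope [ 0.01420556 -0.00109041  0.08688943] 24615
low [ 277.4 -449.6   90.    54.    89.9   22.6  306. ]
low [ 329.7 -200.4   76.4   20.5  -83.6   26.8  293. ]
edge [0.43652833 0.05451617 0.0846103 ]
now [419.   57.  271.7] jaw 83.8 w -0.0 t 39.0 F [-0.6  0.6 -0.7]
```

View pics/s10.png

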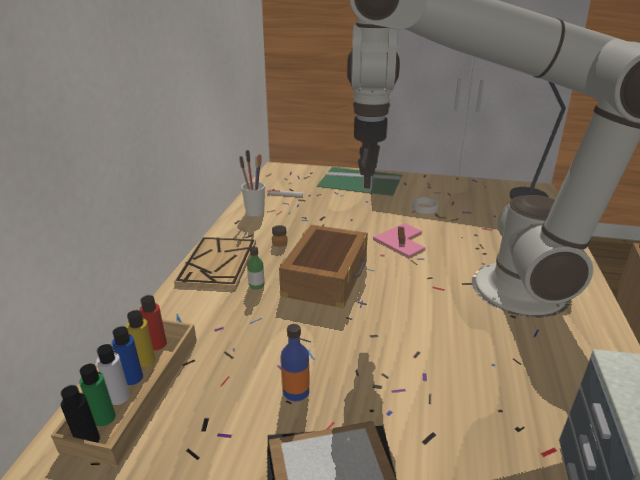

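The lid is flat on the case (slope ≤ 0.015 rad, edge at 84.6 mm). Both bottles and the jar are upright, no markers are left on the bench, and the arm is clear.

```bash
python3 -c "
from workcell import ctrl
print(ctrl.sign_off())"
```

```text
the job is handed in; nothing more can be done
None
```

The case is packed and handed in at about 39 s of robot time. No verdict was reported, so the results below rest on my own last checks.

- **Panels:** the red and blue panels are nested flat on the case floor with their braces up. Their tops measured about 13.8 mm above the bench, against 14 expected.
- **Tray:** it sits on the braces within about 1 mm of the case centre, with its partition top at 71.7 mm against 72 expected, so it is level.
- **Markers:** two were on the bench, green-banded and orange-banded, and both lie flat, one in each well. The green one was knocked aside mid-run; I found it again before gripping it. I also looked behind the lid before closing and found no others.
- **Lid:** I pressed it down until it resisted with 31 N at 86.3 mm. Afterwards its slope measured at most 0.015 rad along the closing direction.
- **Surroundings:** both bottles and the ink jar are standing, the pink look-alike was left alone, and the arm ended clear of everything.

Two checks disagreed slightly. Estimates of the case centre in x differed by about 2.5 mm between views, and the side and wrist views gave the lid plane small slopes in different directions. Both are within tolerance.

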